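# Weigh a sample canister on a hooded balance and record it

## Robot

A 7-joint arm with a two-finger parallel gripper is mounted at the origin on the work surface. World frame = base frame: x ahead of the robot, y to its left, z up, the work surface at z = 0. Lengths are in m, angles in rad, forces in N, time in s.
With the tool pointing down it reaches from about 0.4 to 0.9 m from the base axis. Payload 5.6 kg.
Tool frame: the origin (TCP) lies between the finger pads, 19 mm behind the fingertips; this is the grasp point; x points along the fingers, z is the direction in which the jaws open and shut, and the axes are right-handed (so a half turn about x gives the same grasp; the last joint's range is limited). The gripper opens to 92 mm and grips with 3 to 60 N. Pads are 20 mm wide; open, the fingers measure 128 mm over their backs; the gripper's body (75 mm by 189 mm) begins 69 mm behind the grasp point.
Start: joints at [-1.326, 0.468, -0.012, 1.603, 0.006, 1.071, -0.056], TCP at [0.185, 0.623, 0.233] pointing down, gripper open.
Joint ranges: [-2.53, 2.53], [-0.31, 2.02], [-1.57, 1.55], [0.28, 2.44], [-1.29, 4.43], [0.15, 1.84], [-2.92, 2.92]. Speed limits (rad/s): [2.57, 2.57, 3.14, 3.14, 3.14, 3.14, 3.14].

## Interface

Orientations are given as a unit quaternion [x, y, z, w].
In Python, from cell import manip, cams, workorder gives the robot as it stands.
- The arm moves only by the tool jog_arm, never from a script. Its argument "series" is a list of rows, each a list of 7 numbers: the opening, from 0 (shut) to 1 (fully open), then the shift along the tool's x, y, z in m, then the turn, a rotation vector about the tool's x, y, z in rad. A call has 1 to 10 rows; each row is the pose to reach, as a shift and turn from the pose commanded when the call began, along the tool's axes at that moment; what a row does not reach only later rows make up. A row lasts 1/12 s, in which the tool goes at most 41.7 mm and 7.16 degrees, less where a joint would pass 70% of its speed; a pose out of reach is approached as far as the arm can. A call with a gripper value outside its range is refused whole. The fingers move at their own pace and stop on an object; "newtons" is the grip in N (left out, the last holds). Time passes only in rows, so rows that repeat a pose let the fingers close. It gives the time, the measured TCP pose, the force and the opening at its end, in the units of the state.
- manip.sense(): the state, without advancing time (a new reading comes with each control period).
- cams.camera(name): name is "scene" or "side" or "wrist"; returns (picture, depth): 480x640x3 uint8, blue, green, red; 480x640 float32, m along the optical axis (not along the pixel's ray), 0 where there is no reading.
- cams.calibration(name): a dict with "vertical_fov" (degrees; the focal length in pixels is half the picture's height over the tangent of half this angle, whatever the lens; pixels are square), "cx", "cy" (the principal point, pixels), "k1" (the pictures are not rectified: a ray, as slopes to the right and down, at radius r is drawn at 1 + k1 r^2 times it, then the intrinsics apply), "R" (3x3) and "t" (3): a world point X has camera coordinates R X + t; the wrist camera has in their place "T_tool_cam" (4x4, takes a point from camera to tool coordinates, whose origin is the TCP and whose axes are the tool frame's). Camera axes: x right, y down, z forward; pixel columns grow to the right and rows downward; lengths in m; the calibration is good to about 2 mm. A picture is of the moment at which its call begins: read the wrist's pose just before it. calibration takes no time and is no camera call.
- workorder.hand_in(): hands the job in, once; it reports no verdict.
The state is a dict: "time": time; "joint_pos": joint angles; "joint_vel": joint speeds; "effort": joint torques, N m; "position": TCP position; "orientation": TCP orientation; "ft_force": force on the tool from outside, world axes, zero at the start; "ft_torque": the same for the moment, N m; "finger_gap": opening from 0.0 (shut) to 1.0 (fully open).
Only numpy, scipy, OpenCV 4.12 (cv2) and the standard library are available. Lean on these libraries where they do the work, as an engineer would, in place of code of your own. Each camera call takes 0.05 s, during which the arm holds its last target.

## Task

Weigh the steel sample canister: keeping it upright, set it centred on the balance pan under the clear hood, and ease it down until the sprung pan carries its whole weight before you let go, so that the pan neither drops nor springs up nor is driven to its bottom stop. With the canister released and standing still on the pan, press the orange record key fully down for a moment and let it come back up. Do not knock the hood, and leave the tube rack, the tip box and the amber bottle where they are.

Things in the scene. Friction and masses are not known exactly. Their poses are not given: they have to be found in the camera images.
- canister: closed steel canister with a blue band and unknown contents (0.25 to 0.85 kg in all), standing on the bench left or right of the balance. Origin: centre of its underside, z up its axis; round. Body 66 mm diameter, 50 mm high; cone shoulder to 58 mm; neck 20 mm diameter; blue cylindrical grip knob 34 mm diameter from 70 to 98 mm (the top)
- balance: white laboratory balance fixed on the bench, 280 mm deep (x) by 210 mm wide (y), housing 45 mm high. Origin at the centre of its underside; its x axis points from its front (key side, nearest the robot) to its back. Pan centre at (30, 0) mm, record key at (-108, 50) mm in its frame
- pan_centre (a point): centre of the top face of the round steel pan (120 mm diameter, with a blue dot and a 77 mm blue circle). 88 mm above the bench when empty; it goes straight down under load on a soft spring, 5 to 22 mm for the canister, more the heavier it is
- pan (a joint): how far the pan has gone down, m; 0 empty, hard bottom stop at 0.030
- hood_edge (a point): middle of the lower front edge of the hood's roof (blue rail), 308 mm above the bench, 20 mm in front of the pan's centre. A tool pointing straight down does not fit over the pan's centre; one leaning back out of the front by 30 to 45 degrees does
- key_top (a point): centre of the top face of the orange record key on the balance's front (42 mm deep by 62 mm wide, top 66 mm above the bench when up). It is pressed straight down against a spring (3 to 7 N)
- key (a joint): how far the record key is pressed, m; 0 up, 0.014 fully down at its stop
- rack: white and clear tube rack with black-capped tubes, 75 by 122 mm, 74 mm high, origin at the centre of its underside; leave alone
- tipbox: pipette tip box, clear below and blue above, 89 by 124 mm, 90 mm high, origin at the centre of its underside; leave alone
- bottle: amber bottle with orange cap, 72 mm diameter, 150 mm high, origin at the centre of its underside; leave alone
- hood: clear draught hood fixed on the balance; origin and axes as balance. Roof 200 mm wide, 10 mm thick at its rails, from 20 mm in front of the pan's centre back to a clear rear panel 102 mm behind the pan's centre; front and sides are open, a post at each rear corner

How it is judged:
On the way, in this order (a step that is already met when the one before it is completed fails the run):
1. the canister stands upright, centred on the pan (within 8 mm), released and at rest, the pan carrying it (horizontal distance between canister and pan_centre below 0.008 m and angle between canister's own z axis and vertical below 0.06 rad and contact force between canister and the fingers below 0.05 N and value of joint pan above 0.002 m and distance between canister and pan_centre below 0.01 m and linear speed of canister below 0.015 m/s), for 0.2 s.
2. the record key is pressed fully down (past 12.5 of 14 mm) while the canister stands centred and released on the pan (value of joint key above 0.0125 m and horizontal distance between canister and pan_centre below 0.008 m and contact force between canister and the fingers below 0.05 N and value of joint pan above 0.002 m and linear speed of canister below 0.015 m/s), for 0.1 s.
At the end, for the whole second after the job is handed in: The canister stands upright (within 0.06 rad) and still on the pan, within 8 mm of its centre, the pan weighed down by it (more than 2 mm), and the record key is back up (within 2 mm) (horizontal distance between canister and pan_centre below 0.008 m and distance between canister and pan_centre below 0.01 m and angle between canister's own z axis and vertical below 0.06 rad and linear speed of canister below 0.01 m/s and value of joint pan above 0.002 m and value of joint key below 0.002 m); the robot touches nothing.
It fails at once if the pan drops or springs up faster than 0.06 m/s (canister dropped, or let go before or beyond its balance height) (velocity of joint pan above 0.06 m/s or velocity of joint pan below -0.06 m/s).
It fails at once if the pan is driven to its bottom stop (beyond 28 of 30 mm) (value of joint pan above 0.028 m).
It fails at once if the canister is tipped more than 0.45 rad (angle between canister's own z axis and vertical above 0.45 rad).
It fails at once if the hood is knocked (more than 8 N) (contact force between hood and anything else above 8 N).
It fails at once if the rack, tip box or bottle is moved by more than 15 mm (distance of any of rack, tipbox, bottle from where it was at the start of the episode above 0.015 m).
It also fails if it takes over 61 s, if anything falls off the work surface, if the arm or the gripper's body presses on something with over 40 N, if the wrist force passes 120 N, or if a joint passes its speed limit or range.

## Working session

There is one attempt and no reset: what is moved stays moved. The work goes in short steps, Python scripts to look and compute and a tool call to move; the robot and the scene stay as the last step left them, time stands still between calls to the robot, and variables do not carry over. Pictures are saved under pics/ and viewed, and the job is handed in when it is done.

Besides the shell and the picture viewer there is one more tool, called after "Request:" as name([rows], argument=value, ...), one row to a line, values as JSON. jog_arm: Moves the arm, as the interface text tells. Its arguments: {"type":"object","properties":{"series":{"type":"array","items":{"type":"array","items":{"type":"number"}}},"newtons":{"type":"number"}},"required":["series"]}

```bash
ls; mkdir -p pics
cat > h.py <<'E'
import numpy as np, cv2
from cell import manip, cams, workorder
from scipy.spatial.transform import Rotation as Ro
np.set_printoptions(precision=4,suppress=True)
def K(c):
    f=240/np.tan(np.radians(c["vertical_fov"])/2); return f
def world(name,c,depth,us,vs,T=None,d=None):
    f=K(c); us=np.asarray(us,float);vs=np.asarray(vs,float)
    Km=np.array([[f,0,c["cx"]],[0,f,c["cy"]],[0,0,1]])
    p=cv2.undistortPoints(np.stack([us,vs],-1).reshape(-1,1,2),Km,np.array([c["k1"],0,0,0,0.])).reshape(-1,2)
    z=depth[vs.astype(int),us.astype(int)] if d is None else d
    P=np.c_[p*np.reshape(z,(-1,1)),z]
    if T is None: return (P-c["t"])@np.array(c["R"])
    return P@T[:3,:3].T+T[:3,3]
def pose(s):
    T=np.eye(4);T[:3,:3]=Ro.from_quat(s["orientation"]).as_matrix();T[:3,3]=s["position"];return T
def cloud(name):
    s=manip.sense(); im,d=cams.camera(name); c=cams.calibration(name)
    T=pose(s)@np.array(c["T_tool_cam"]) if name=="wrist" else None
    v,u=np.mgrid[0:480,0:640]
    W=world(name,c,d,u.ravel(),v.ravel(),T).reshape(480,640,3)
    W[d<=0]=np.nan
    return im,d,W
E
python3 - <<'E'
from h import *
s=manip.sense();print({k:np.array(v) for k,v in s.items()})
print(Ro.from_quat(s["orientation"]).as_matrix())
for n in ["scene","side","wrist"]:
    im,d,W=cloud(n);cv2.imwrite(f"pics/{n}0.png",im);np.savez(f"{n}0.npz",im=im,d=d,W=W)
    print(n,cams.calibration(n))
E
```

```text
pics
{'time': array(0.), 'joint_pos': array([-1.326 ,  0.4684, -0.0116,  1.6036,  0.006 ,  1.0714, -0.0563]), 'joint_vel': array([ 0.0013,  0.0002, -0.002 , -0.0002,  0.0004,  0.0007, -0.    ]), 'effort': array([  0.    , -52.0563,  -0.0124, -24.3759,  -0.0566,   0.017 ,
         0.0002]), 'position': array([0.1844, 0.6227, 0.2323]), 'orientation': array([-0.4235,  0.567 ,  0.4227,  0.5661]), 'ft_force': array([-0.5449,  0.0051,  0.3502]), 'ft_torque': array([0.0542, 0.0409, 0.0373]), 'finger_gap': array(0.9996)}
[[-0.0004 -0.9588  0.2839]
 [-0.0017  0.2839  0.9588]
 [-1.     -0.0001 -0.0017]]
scene {'vertical_fov': 52.252528516241576, 'cx': 313.27159123843836, 'cy': 239.8557044118156, 'k1': -0.008809954797661305, 'R': array([[-0.9164,  0.3999,  0.0157],
       [ 0.2871,  0.6841, -0.6705],
       [-0.2788, -0.61  , -0.7417]]), 't': array([ 0.52  , -0.0264,  1.3189])}
side {'vertical_fov': 45.42759486505092, 'cx': 326.4846818954363, 'cy': 244.15485871709652, 'k1': -0.13463040815275806, 'R': array([[ 0.9931, -0.1174,  0.0048],
       [-0.0868, -0.7604, -0.6436],
       [ 0.0792,  0.6387, -0.7654]]), 't': array([-0.5575,  0.167 ,  1.3531])}
wrist {'vertical_fov': 65.73979970352197, 'cx': 319.88240673842233, 'cy': 237.320008681025, 'k1': 0.01880453217871641, 'T_tool_cam': array([[-0.0002, -0.2404,  0.9707, -0.1513],
       [-0.0006, -0.9707, -0.2404,  0.0677],
       [ 1.    , -0.0006,  0.    ,  0.0011],
       [ 0.    ,  0.    ,  0.    ,  1.    ]])}
```

View pics/scene0.png

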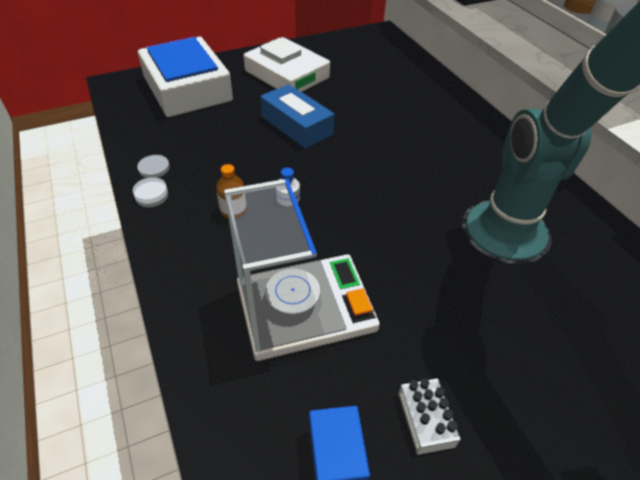

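View pics/side0.png

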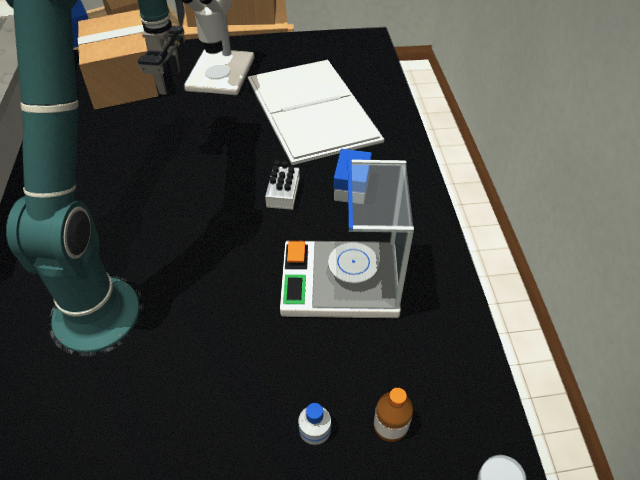

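View pics/wrist0.png

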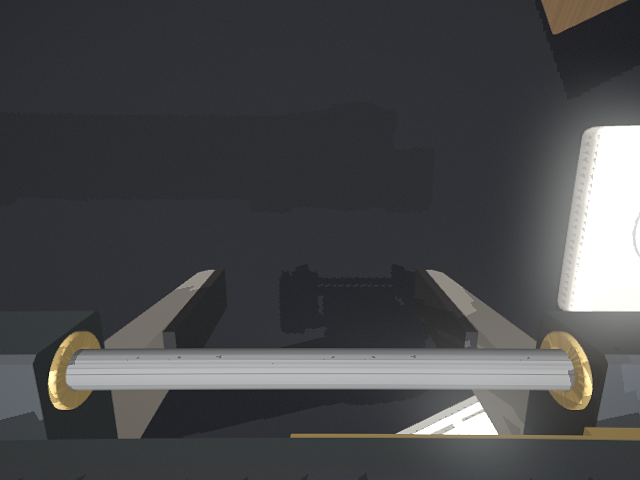

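The canister (blue knob) is at side pixel (314,412) and scene pixel (288,173), on the robot's right. The amber bottle is just behind it. The balance has its orange key at side (297,252) and its pan dot at side (353,261) / scene (293,290). The rack and tip box are to the left of the balance.

Run:
```python
from h import *
for n in ["scene","side"]:
    z=np.load(n+"0.npz");W=z["W"];im=z["im"];hsv=cv2.cvtColor(im,cv2.COLOR_BGR2HSV)
    H,S,V=hsv[...,0].astype(int),hsv[...,1],hsv[...,2]
    blue=(H>100)&(H<130)&(S>120)&(V>60); org=(H>5)&(H<22)&(S>200)&(V>150)
    for nm,m in [("blue",blue),("orange",org)]:
        k,l,st,ce=cv2.connectedComponentsWithStats(m.astype(np.uint8))
        for i in range(1,k):
            if st[i,4]<15: continue
            P=W[l==i];P=P[np.isfinite(P[:,0])]
            if len(P)==0: continue
            print(n,nm,st[i],"c",ce[i],"med",np.median(P,0),"lo",np.percentile(P,3,0),"hi",np.percentile(P,97,0))
    bx={"scene":(200,150,400,380),"side":(260,140,440,450)}[n]
    c=im[bx[1]:bx[3],bx[0]:bx[2]];f=min(800/c.shape[1],600/c.shape[0]);cv2.imwrite(f"pics/{n}0c.png",cv2.resize(c,None,fx=f,fy=f))
    # cluster heights
```

```text
scene blue [ 147   37   70   44 1918] c [180.9677  58.3582] med [ 0.623  -1.0033  0.1249] lo [ 0.5369 -1.1313  0.1193] hi [ 0.7048 -0.8994  0.1289]
scene blue [ 260   85   75   63 2485] c [297.5924 116.5392] med [ 0.3625 -0.6056  0.07  ] lo [ 0.2592 -0.7595  0.0065] hi [ 0.4231 -0.5374  0.0846]
scene blue [280 167  37  87 621] c [297.4686 206.9726] med [ 0.6067 -0.0158  0.3171] lo [ 0.477  -0.4426 -0.0005] hi [0.6246 0.1124 0.3202]
scene blue [ 308  405   63   75 3913] c [338.1965 443.5983] med [0.6772 0.357  0.0896] lo [0.6259 0.2918 0.0021] hi [0.7242 0.4154 0.0926]
scene orange [221 164  13  10  96] c [227.0521 168.6562] med [ 0.6546 -0.3516  0.1506] lo [ 0.6405 -0.3677  0.1452] hi [ 0.668  -0.3392  0.1538]
scene orange [347 290  24  24 390] c [358.5462 301.6308] med [0.5004 0.0922 0.0662] lo [0.481  0.0644 0.0627] hi [0.518  0.1179 0.0696]
side blue [ 71   0  17  47 374] c [76.9519 18.8235] med [-0.381   1.6586 -0.0675] lo [-0.408   0.1868 -0.1898] hi [0.1161 1.7874 0.6226]
side blue [ 333  149   39   81 1258] c [350.039  174.7536] med [0.6392 0.3005 0.0928] lo [ 0.6004 -0.0555  
[... 169 characters left out ...]
.1017]
side blue [320 429  11  11  15] c [325.8 434.8] med [ 0.5168 -0.3685  0.027 ] lo [ 0.5048 -0.3753  0.0214] hi [ 0.5263 -0.3567  0.0319]
side orange [288 241  17  21 142] c [296.9437 248.2254] med [0.5014 0.096  0.0659] lo [0.478  0.0607 0.0353] hi [0.5169 0.1444 0.0697]
side orange [287 254  13   7  33] c [290.9394 258.    ] med [0.4821 0.0627 0.0654] lo [0.4727 0.0561 0.0634] hi [0.4988 0.0766 0.0694]
side orange [389 389   5  11  15] c [390.6    393.6667] med [ 0.6392 -0.351   0.1512] lo [ 0.6373 -0.3601  0.1487] hi [ 0.6459 -0.3413  0.1538]
side orange [394 399  12   5  15] c [399.7333 401.6667] med [ 0.6549 -0.3688  0.1502] lo [ 0.6448 -0.3707  0.1487] hi [ 0.6644 -0.3643  0.1532]
```

Run:
```python
from h import *
def circ(P):
    A=np.c_[2*P[:,:2],np.ones(len(P))];b=(P[:,:2]**2).sum(1);s=np.linalg.lstsq(A,b,rcond=None)[0];return s[:2],np.sqrt(s[2]+s[0]**2+s[1]**2)
for n in ["scene","side"]:
    z=np.load(n+"0.npz");W=z["W"];im=z["im"]
    X,Y,Z=W[...,0],W[...,1],W[...,2]
    # pan
    m=(np.abs(Z-0.088)<0.006)&(np.hypot(X-0.64,Y-0.05)<0.1)
    k,l,st,ce=cv2.connectedComponentsWithStats(m.astype(np.uint8))
    i=1+np.argmax(st[1:,4]);cs,_=cv2.findContours((l==i).astype(np.uint8),0,cv2.CHAIN_APPROX_NONE)
    q=max(cs,key=len)[:,0];P=W[q[:,1],q[:,0]]
    print(n,"pan",len(P),circ(P),"medZ",np.median(Z[l==i]),"bbox",st[i],P.min(0),P.max(0))
    # knob top
    m=(np.abs(Z-0.098)<0.006)&(np.hypot(X-0.496,Y+0.348)<0.04)
    P=W[m];print(n,"knob",len(P),P.mean(0),np.ptp(P,0),circ(P))
    # body
    m=(Z<0.055)&(Z>0.008)&(np.hypot(X-0.496,Y+0.348)<0.05)
    P=W[m];print(n,"body",len(P),circ(P) if len(P)>10 else "")
    m=(np.abs(Z-0.054)<0.007)&(np.hypot(X-0.496,Y+0.348)<0.05)
    # bottle cap
    m=(np.abs(Z-0.15)<0.006)&(np.hypot(X-0.655,Y+0.352)<0.05);P=W[m];print(n,"cap",P.mean(0))
    # housing top z 0.045
    m=(np.abs(Z-0.045)<0.006)&(np.hypot(X-0.6,Y-0.05)<0.25)
    if m.sum()>20:
        P=W[m].astype(np.float32);r=cv2.minAreaRect(P[:,:2]*1000);print(n,"housing",r,m.sum())
    # key rect
    hsv=cv2.cvtColor(im,cv2.COLOR_BGR2HSV);o=(hsv[...,0]>5)&(hsv[...,0]<22)&(hsv[...,1]>150)&(np.abs(Z-0.066)<0.005)&(X>.45)&(X<.55)
    P=W[o].astype(np.float32);print(n,"key",cv2.minAreaRect(P[:,:2]*1000),P.mean(0))
    m=(np.abs(Z-0.31)<0.02)&(np.hypot(X-0.64,Y-0.04)<0.17)
    P=W[m].astype(np.float32);print(n,"roof",cv2.minAreaRect(P[:,:2]*1000),P.mean(0),m.sum())
    # other objects
    for nm,(x,y,h) in dict(rack=(0.45,0.3,0.07),tip=(0.67,0.357,0.09)).items():
        m=(np.abs(Z-h)<0.012)&(np.hypot(X-x,Y-y)<0.14);P=W[m].astype(np.float32)
        if len(P)>5: print(n,nm,cv2.minAreaRect(P[:,:2]*1000),P.mean(0))
```

```text
scene pan 142 (array([0.6269, 0.0202]), np.float64(0.058838726791689985)) medZ 0.08875185108164012 bbox [ 266  268   54   46 1955] [ 0.5675 -0.0404  0.0824] [0.6865 0.0803 0.0928]
scene knob 101 [ 0.4972 -0.3406  0.098 ] [0.0331 0.0347 0.0105] (array([ 0.4968, -0.3422]), np.float64(0.01265475618152236))
scene body 105 (array([ 0.4937, -0.3408]), np.float64(0.027425797668390508))
scene cap [ 0.6547 -0.3516  0.1499]
scene housing ((597.68603515625, 25.386932373046875), (208.47906494140625, 277.7906188964844), 82.57564544677734) 5928
scene key ((497.63763427734375, 89.51283264160156), (60.7233772277832, 40.978431701660156), 82.91967010498047) [0.4988 0.0913 0.0663]
scene roof ((669.3126831054688, 14.169586181640625), (203.9977264404297, 126.62834167480469), 82.38499450683594) [0.6717 0.0223 0.314 ] 5841
scene rack ((480.9418029785156, 357.18792724609375), (105.93406677246094, 61.62444305419922), 76.50924682617188) [0.482  0.3569 0.0716]
scene tip ((676.2850952148438, 354.4508972167969), (124.65040588378906, 89.24961853027344), 72.99087524414062) [0.6774 0.3573 0.0896]
side pan 133 (arra
[... 353 characters left out ...]
1893))
side cap [ 0.6524 -0.3561  0.1502]
side housing ((595.1813354492188, 21.028717041015625), (210.9866180419922, 275.79034423828125), 82.53600311279297) 5188
side key ((495.1598815917969, 84.59300231933594), (62.913143157958984, 41.44235610961914), 84.66775512695312) [0.4959 0.0837 0.0658]
side roof ((669.7066650390625, 15.873085021972656), (208.79872131347656, 126.78012084960938), 82.30909729003906) [0.6689 0.0074 0.3138] 4498
side rack ((479.5161437988281, 355.6644287109375), (111.84152221679688, 61.65336608886719), 76.4023208618164) [0.4787 0.3497 0.0714]
side tip ((675.026123046875, 352.9236755371094), (135.87677001953125, 89.23930358886719), 72.96341705322266) [0.6633 0.3624 0.0896]
```

View pics/side0c.png

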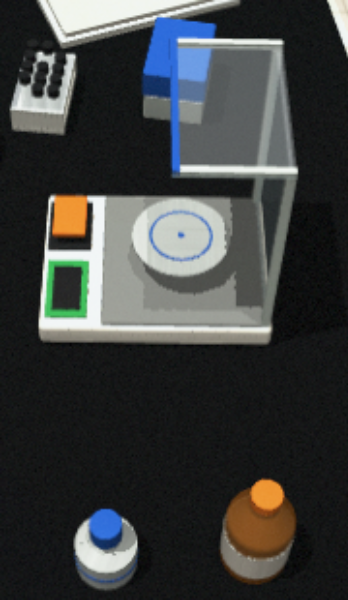

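View pics/scene0c.png

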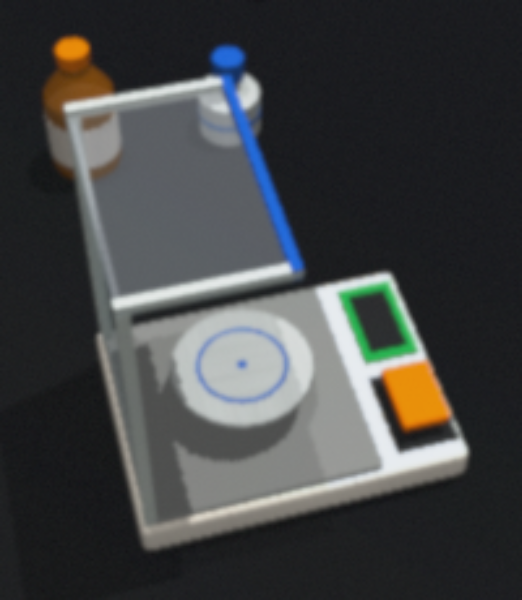

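```bash
cat >> h.py <<'E'
def Rt(yaw,lean):
    f=np.radians(yaw);t=np.radians(lean)
    x=np.array([np.cos(f)*np.sin(t),np.sin(f)*np.sin(t),-np.cos(t)]);z=np.array([-np.sin(f),np.cos(f),0])
    return np.c_[x,np.cross(z,x),z]
def rows(wps):
    s=manip.sense();R0=Ro.from_quat(s["orientation"]).as_matrix();p0=np.array(s["position"])
    print("t",round(float(s["time"]),2),"pos",p0,"q",np.array(s["joint_pos"]),"F",np.array(s["ft_force"]),"gap",round(float(s["finger_gap"]),3))
    for p,yaw,lean in wps:
        print([*np.round(R0.T@(np.array(p)-p0),4),*np.round(Ro.from_matrix(R0.T@Rt(yaw,lean)).as_rotvec(),3)])
E
python3 - <<'E'
from h import *
print(Rt(-16.5,0))
rows([((.27,.5,.26),-16.5,0),((.36,.36,.26),-16.5,0),((.41,.2,.26),-16.5,0),((.42,.05,.26),-20,10)])
E
```

```text
[[ 0.     -0.9588  0.284 ]
 [-0.      0.284   0.9588]
 [-1.     -0.      0.    ]]
t 0.15 pos [0.1844 0.6229 0.2326] q [-1.326   0.4682 -0.0116  1.6034  0.006   1.0714 -0.0563] F [ 0.5179 -0.5012 -0.0872] gap 1.001
[np.float64(-0.0273), np.float64(-0.1169), np.float64(-0.0936), np.float64(0.0), np.float64(-0.001), np.float64(0.0)]
[np.float64(-0.0271), np.float64(-0.243), np.float64(-0.2023), np.float64(0.0), np.float64(-0.001), np.float64(0.0)]
[np.float64(-0.0269), np.float64(-0.3363), np.float64(-0.3415), np.float64(0.0), np.float64(-0.001), np.float64(0.0)]
[np.float64(-0.0267), np.float64(-0.3885), np.float64(-0.4825), np.float64(0.061), np.float64(0.004), np.float64(-0.174)]
```

Request:
jog_arm([
  [1,-0.007,-0.029,-0.023,0,0,0],
  [1,-0.014,-0.058,-0.047,0,0,0],
  [1,-0.021,-0.088,-0.07,0,0,0],
  [1,-0.027,-0.117,-0.094,0,0,0],
  [1,-0.027,-0.148,-0.121,0,0,0],
  [1,-0.027,-0.18,-0.148,0,0,0],
  [1,-0.027,-0.211,-0.175,0,0,0],
  [1,-0.027,-0.243,-0.202,0,0,0],
  [1,-0.027,-0.266,-0.237,0,0,0],
  [1,-0.027,-0.29,-0.272,0,0,0],
])

```text
time: 0.98
position: [0.3856, 0.2791, 0.2601]
orientation: [-0.423, 0.567, 0.423, 0.567]
ft_force: [1.3, 0.0, 0.8]
finger_gap: 1.0
```

Run:
```python
from h import *
rows([((.41,.2,.27),-18,5),((.42,.05,.27),-20,15),((.41,-.10,.27),-25,30),((.40,-.2,.25),-32,38),((.42,-.30,.22),-35,38)])
```

```text
t 0.98 pos [0.3856 0.2791 0.2601] q [-0.8376  0.137   0.1546  1.9944 -0.0248  1.012   0.6111] F [1.3141 0.0074 0.7955] gap 1.0
[np.float64(-0.0099), np.float64(-0.0459), np.float64(-0.0689), np.float64(0.026), np.float64(0.001), np.float64(-0.087)]
[np.float64(-0.0098), np.float64(-0.0982), np.float64(-0.2099), np.float64(0.06), np.float64(0.008), np.float64(-0.262)]
[np.float64(-0.0098), np.float64(-0.1312), np.float64(-0.3565), np.float64(0.145), np.float64(0.039), np.float64(-0.523)]
[np.float64(0.0102), np.float64(-0.1501), np.float64(-0.4552), np.float64(0.26), np.float64(0.09), np.float64(-0.659)]
[np.float64(0.0402), np.float64(-0.1977), np.float64(-0.5454), np.float64(0.311), np.float64(0.107), np.float64(-0.657)]
```

Request:
jog_arm([
  [1,-0.01,-0.023,-0.034,0.01,0,-0.04],
  [1,-0.01,-0.046,-0.069,0.026,0,-0.087],
  [1,-0.01,-0.059,-0.104,0.035,0,-0.13],
  [1,-0.01,-0.072,-0.139,0.043,0,-0.175],
  [1,-0.01,-0.085,-0.174,0.052,0,-0.22],
  [1,-0.01,-0.098,-0.21,0.06,0.008,-0.262],
  [1,-0.01,-0.107,-0.247,0.08,0.015,-0.33],
  [1,-0.01,-0.115,-0.284,0.1,0.022,-0.39],
  [1,-0.01,-0.123,-0.32,0.12,0.03,-0.46],
  [1,-0.01,-0.131,-0.356,0.145,0.039,-0.523],
])

```text
time: 1.82
position: [0.4088, -0.0986, 0.2704]
orientation: [-0.522, 0.477, 0.211, 0.675]
ft_force: [1.4, -1.8, 0.7]
finger_gap: 1.0
```

Run:
```python
from h import *
s=manip.sense();print(pose(s)[:3,:3])
rows([((.41,-.10,.27),-25,30),((.41,-.18,.26),-32,34),((.42,-.285,.22),-35,35)])
```

```text
[[ 0.4564 -0.7829  0.4227]
 [-0.2119  0.3657  0.9063]
 [-0.8641 -0.5032  0.001 ]]
t 1.82 pos [ 0.4088 -0.0986  0.2704] q [-0.4167 -0.2791  0.3492  2.4372  0.64    0.5817  0.6028] F [ 1.3898 -1.7686  0.7143] gap 1.0
[np.float64(0.0012), np.float64(-0.0012), np.float64(-0.0008), np.float64(-0.001), np.float64(0.001), np.float64(0.004)]
[np.float64(0.0268), np.float64(-0.0254), np.float64(-0.0733), np.float64(0.103), np.float64(0.066), np.float64(-0.066)]
[np.float64(0.0882), np.float64(-0.0515), np.float64(-0.1643), np.float64(0.146), np.float64(0.095), np.float64(-0.083)]
```

Run:
```python
from h import *
rows([((.45,-.17,.27),-28,32),((.45,-.24,.25),-32,34),((.445,-.31,.20),-35,35)])
```

```text
t 1.82 pos [ 0.4088 -0.0986  0.2704] q [-0.4167 -0.2791  0.3492  2.4372  0.64    0.5817  0.6028] F [ 1.3898 -1.7686  0.7143] gap 1.0
[np.float64(0.0343), np.float64(-0.0581), np.float64(-0.0473), np.float64(0.044), np.float64(0.028), np.float64(-0.031)]
[np.float64(0.0664), np.float64(-0.0737), np.float64(-0.1108), np.float64(0.103), np.float64(0.066), np.float64(-0.066)]
[np.float64(0.1222), np.float64(-0.0702), np.float64(-0.1764), np.float64(0.146), np.float64(0.095), np.float64(-0.083)]
```

Request:
jog_arm([
  [1,0.011,-0.02,-0.016,0.015,0.01,-0.01],
  [1,0.023,-0.039,-0.032,0.03,0.02,-0.02],
  [1,0.034,-0.058,-0.047,0.044,0.028,-0.031],
  [1,0.05,-0.066,-0.08,0.075,0.047,-0.05],
  [1,0.066,-0.074,-0.111,0.103,0.066,-0.066],
  [1,0.085,-0.073,-0.133,0.12,0.076,-0.072],
  [1,0.104,-0.072,-0.155,0.135,0.086,-0.078],
  [1,0.122,-0.07,-0.176,0.146,0.095,-0.083],
  [1,0.122,-0.07,-0.176,0.146,0.095,-0.083],
])

```text
time: 2.57
position: [0.4448, -0.2901, 0.2181]
orientation: [-0.509, 0.509, 0.13, 0.682]
ft_force: [0.7, -1.0, -0.2]
finger_gap: 1.0
```

Run:
```python
from h import *
s=manip.sense();print(pose(s)[:3,:3])
rows([((.445,-.31,.20),-35,35)])
im,d,W=cloud("wrist");cv2.imwrite("pics/wrist1.png",im);np.savez("wrist1.npz",im=im,d=d,W=W)
```

```text
[[ 0.4489 -0.6955  0.5611]
 [-0.3407  0.4473  0.8269]
 [-0.8261 -0.5623 -0.0361]]
t 2.57 pos [ 0.4448 -0.2901  0.2181] q [0.1241 0.059  0.3395 2.3519 0.5507 0.1691 0.9253] F [ 0.7323 -1.0373 -0.2137] gap 1.0
[np.float64(0.0218), np.float64(0.0011), np.float64(-0.0157), np.float64(0.033), np.float64(-0.021), np.float64(-0.013)]
```

View pics/wrist1.png

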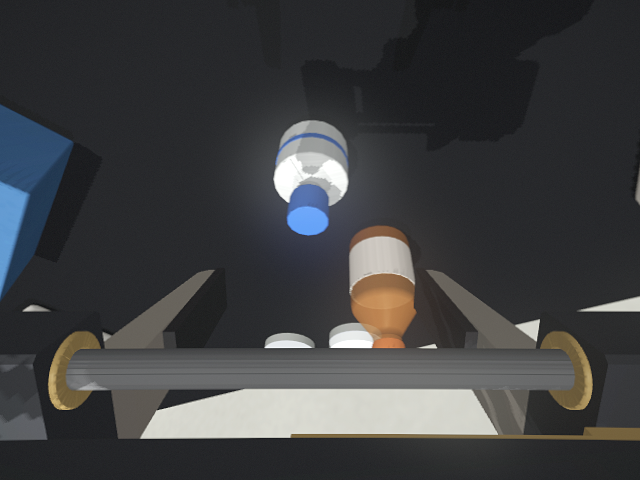

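The wrist view shows the canister, with its knob top at about (307,217), and the bottle at (380,300). q6 is at its lower limit, so I'll fit a kinematic model to find which configurations are reachable.

```bash
cat > kin.py <<'E'
import numpy as np, itertools
from scipy.optimize import least_squares
from scipy.spatial.transform import Rotation as Ro
LO=np.array([-2.53,-.31,-1.57,.28,-1.29,.15,-2.92]);HI=np.array([2.53,2.02,1.55,2.44,4.43,1.84,2.92])
S=[([-1.326,.4684,-.0116,1.6036,.006,1.0714,-.0563],[.1844,.6227,.2323],[-0.4235,0.567,0.4227,0.5661]),
([-0.8376,0.137,0.1546,1.9944,-0.0248,1.012,0.6111],[0.3856,0.2791,0.2601],[-.423,.567,.423,.567]),
([-0.4167,-0.2791,0.3492,2.4372,0.64,0.5817,0.6028],[0.4088,-0.0986,0.2704],[-0.522,0.477,0.211,0.675]),
([0.1241,0.059,0.3395,2.3519,0.5507,0.1691,0.9253],[0.4448,-0.2901,0.2181],[-0.509,0.509,0.13,0.682])]
def fk(q,p,sg):
    # p: h,a,b,c, yaw0, ox(elbow offset), rt(3)
    h,a,b,c,y0,e1,e2,l1,l2=p[:9];Rt=Ro.from_rotvec(p[9:12]).as_matrix()
    Z=lambda t:Ro.from_euler('z',t).as_matrix();Y=lambda t:Ro.from_euler('y',t).as_matrix()
    R=Z(y0+sg[0]*q[0]);x=np.array([0,0,h])+R@[0,l1,0]
    R=R@Y(sg[1]*q[1])@Z(sg[2]*q[2]);x=x+R@[e1,0,a]
    R=R@Y(sg[3]*q[3]);x=x+R@[e2,l2,0]
    R=R@Z(sg[4]*q[4]);x=x+R@[0,0,b]
    R=R@Y(sg[5]*q[5])@Z(sg[6]*q[6]);x=x+R@[0,0,c]
    return x,R@Rt
E
cat > fit.py <<'E'
from kin import *
best=[]
for sg in itertools.product([-1,1],repeat=4):
    s=[sg[0],1,sg[1],1,sg[2],1,sg[3]]
    for y0,rz in [(0,0),(0,np.pi/2),(0,np.pi),(0,-np.pi/2)]:
        R0=(Ro.from_euler('z',rz)*Ro.from_matrix(np.array([[0,1,0],[0,0,1],[1,0,0]]).T.astype(float).T)).as_rotvec()
        def res(p):
            r=[]
            for q,x,o in S:
                X,R=fk(q,p,s);r+=list(X-x)+list(.3*(Ro.from_matrix(R.T)*Ro.from_quat(o)).as_rotvec())
            return np.r_[r,0.02*p[5:9]]
        for M in (np.array([[0,1,0],[0,0,1],[1,0,0.]]),np.array([[0,-1,0],[0,0,-1],[1,0,0.]])):
            r0=(Ro.from_euler('z',rz)*Ro.from_matrix(M)).as_rotvec()
            try:o=least_squares(res,np.r_[.34,.5,.48,.33,y0,0,0,0,0,r0])
            except Exception as e: continue
            best.append((o.cost,s,o.x))
best.sort(key=lambda t:t[0])
for b in best[:4]: print(b[0],b[1],b[2])
np.savez("kin.npz",p=best[0][2],s=best[0][1])
E
python3 fit.py
```

```text
2.2959317164891202e-07 [-1, 1, -1, 1, -1, 1, -1] [ 3.06454264e-01  5.19651287e-01  4.72012029e-01  3.11467200e-01
 -1.08159851e-03  5.00873664e-04 -7.20844643e-04 -2.69513740e-02
 -5.82042790e-03 -5.68985920e-04 -1.57070298e+00 -3.78033383e-04]
2.2959317164891834e-07 [-1, 1, -1, 1, -1, 1, -1] [ 3.06454265e-01  5.19651287e-01  4.72012029e-01  3.11467200e-01
 -1.08159821e-03  5.00873458e-04 -7.20844248e-04 -2.69513749e-02
 -5.82042713e-03 -5.68985683e-04 -1.57070298e+00 -3.78033171e-04]
2.2959317164893017e-07 [-1, 1, -1, 1, -1, 1, -1] [ 3.06454264e-01  5.19651286e-01  4.72012029e-01  3.11467200e-01
 -1.08159810e-03  5.00873823e-04 -7.20844698e-04 -2.69513740e-02
 -5.82042810e-03 -5.68985667e-04 -1.57070298e+00 -3.78033074e-04]
2.295931716489306e-07 [-1, 1, -1, 1, -1, 1, -1] [ 3.06454265e-01  5.19651287e-01  4.72012029e-01  3.11467200e-01
 -1.08159825e-03  5.00873441e-04 -7.20844208e-04 -2.69513750e-02
 -5.82042707e-03 -5.68985711e-04 -1.57070298e+00 -3.78033194e-04]
```

```bash
cat >> kin.py <<'E'
try:
    _k=np.load("kin.npz");P0=_k["p"];SG=_k["s"]
except Exception: pass
def ik(x,R,seed,w=1e-3,mar=0.0):
    def res(q):
        X,Q=fk(q,P0,SG);return np.r_[(X-x)*1,.3*Ro.from_matrix(Q.T@R).as_rotvec(),w*(q-seed)]
    o=least_squares(res,np.clip(seed,LO+mar+1e-3,HI-mar-1e-3),bounds=(LO+mar,HI-mar))
    X,Q=fk(o.x,P0,SG);return o.x,np.linalg.norm(X-x),np.linalg.norm(Ro.from_matrix(Q.T@R).as_rotvec())
E
cat > feas.py <<'E'
from h import *
from kin import *
rng=np.random.default_rng(0)
q0=np.array(manip.sense()["joint_pos"])
seeds=[q0]+[rng.uniform(LO,HI) for _ in range(14)]
for nm,x,yaws in [("grasp",[.4955,-.345,.085],[-75,-55,-35,-15,5]),("hover",[.6265,.019,.185],[-17,-7.5,2,12]),("low",[.6265,.019,.162],[-7.5,5])]:
  for lean in (32,37,42):
    for yaw in yaws:
        out=[]
        for sd in seeds:
            q,e,a=ik(np.array(x),Rt(yaw,lean),sd,1e-4,0.03)
            if e<.002 and a<.02: out.append((round(float(np.min(np.minimum(q-LO,HI-q))),2),tuple(np.round(q,2))))
        # distinct by q5
        out.sort(reverse=True)
        sh=[]
        for o in out:
            if all(np.linalg.norm(np.array(o[1])-np.array(t[1]))>1.2 for t in sh): sh.append(o)
        print(nm,lean,yaw,len(out),[ (o[0],[float(v) for v in o[1]]) for o in sh[:3]])
E
time python3 feas.py
```

```text
grasp 32 -75 9 [(0.35, [0.7, 0.57, -0.46, 2.09, 1.39, 0.71, -0.59]), (0.19, [1.28, 1.15, -1.38, 2.06, 1.78, 1.48, -0.54]), (0.12, [-0.11, 0.56, 0.53, 2.14, 0.81, 0.27, -0.19])]
grasp 32 -55 10 [(0.29, [1.34, 0.92, -1.21, 2.15, 1.79, 1.04, -0.3]), (0.25, [0.64, 0.49, -0.27, 2.19, 1.64, 0.4, -0.5]), (0.03, [-0.29, 0.65, 0.88, 2.24, 4.4, 0.18, 2.81])]
grasp 32 -35 9 [(0.26, [1.41, 0.81, -1.11, 2.18, 1.83, 0.68, -0.0]), (0.03, [0.76, 0.48, -0.27, 2.22, 2.15, 0.18, -0.59]), (0.03, [0.17, 0.48, 0.42, 2.25, 3.99, 0.18, -2.56])]
grasp 32 -15 8 [(0.25, [1.5, 0.79, -1.06, 2.15, 1.67, 0.4, 0.53]), (0.03, [0.73, 0.47, -0.08, 2.2, 4.4, 0.18, -2.47]), (0.03, [-0.29, 1.03, 1.32, 2.25, 4.4, 1.13, -2.87])]
grasp 32 5 13 [(0.2, [1.72, 1.14, -1.37, 2.06, 1.4, 0.66, 1.33]), (0.07, [1.48, 0.74, -0.91, 2.07, 0.62, 0.22, 1.9]), (0.06, [1.02, 0.54, -0.31, 2.1, -1.06, 0.3, -2.86])]
grasp 37 -75 9 [(0.32, [0.75, 0.61, -0.56, 2.12, 1.55, 0.83, -0.75]), (0.15, [1.26, 1.24, -1.42, 2.09, 1.91, 1.62, -0.58]), (0.05, [-0.28, 0.63, 0.7, 2.18, 0.99, 0.2, -0.45])]
grasp 37 -55 11 [(0.24, [1.22, 0.79, -1.04, 2.2, 1.89,
[... 3548 characters left out ...]
0.91, 0.18, 0.72])]
low 37 -7.5 7 [(0.28, [0.5, 0.46, -0.79, 2.16, 1.65, 0.48, -0.19]), (0.03, [0.89, 1.09, -1.54, 2.14, 1.85, 1.2, 0.03])]
low 37 5 7 [(0.15, [0.6, 0.46, -0.8, 2.17, 1.7, 0.3, 0.02]), (0.04, [0.99, 1.08, -1.53, 2.15, 1.82, 1.01, 0.28]), (0.03, [-0.52, 0.36, 0.52, 2.23, 4.39, 0.18, -2.88])]
low 42 -7.5 9 [(0.23, [0.61, 0.55, -0.95, 2.21, 1.92, 0.62, -0.39]), (0.08, [-0.31, 0.34, 0.14, 2.26, 2.32, 0.23, -1.02]), (0.04, [-0.85, 0.44, 0.8, 2.29, 3.55, 0.19, -2.35])]
low 42 5 7 [(0.23, [0.77, 0.58, -1.02, 2.21, 2.03, 0.46, -0.22]), (0.09, [-0.43, 0.35, 0.41, 2.28, 3.71, 0.24, -2.19]), (0.06, [0.24, 0.37, -0.37, 2.24, 2.61, 0.21, -0.97])]
real	2m41.249s
user	2m41.404s
sys	0m0.269s
```

```bash
cat > sim.py <<'E'
from kin import *
def follow(q,segs,w=1e-3,n=1,home=None,wh=0):
    """segs: list of (x,R) rows; returns q list"""
    q=np.array(q,float);out=[]
    X,R=fk(q,P0,SG)
    for x,Rg in segs:
        rv=Ro.from_matrix(R.T@Rg).as_rotvec()
        N=max(1,int(np.ceil(max(np.linalg.norm(x-X)/.0417,np.linalg.norm(rv)/.125))))
        for i in range(1,N+1):
            q,e,a=ik(X+(x-X)*i/N,R@Ro.from_rotvec(rv*i/N).as_matrix(),q,w,0.0)
        X,R=x,Rg
        out.append((q,e,a))
    return out
E
python3 - <<'E'
from sim import *
from kin import *
np.set_printoptions(precision=3,suppress=True)
def rel(p,o,rs):
    R=Ro.from_quat(o).as_matrix();return [(np.array(p)+R@r[:3],R@Ro.from_rotvec(r[3:]).as_matrix()) for r in np.array(rs,float)]
c1=[[-0.027,-0.117,-0.094,0,0,0],[-0.027,-0.243,-0.202,0,0,0],[-0.027,-0.29,-0.272,0,0,0]]
c2=[[-0.01,-0.046,-0.069,0.026,0,-0.087],[-0.01,-0.098,-0.21,0.06,0.008,-0.262],[-0.01,-0.131,-0.356,0.145,0.039,-0.523]]
c3=[[0.034,-0.058,-0.047,0.044,0.028,-0.031],[0.066,-0.074,-0.111,0.103,0.066,-0.066],[0.122,-0.07,-0.176,0.146,0.095,-0.083]]
for w in (1e-3,1e-4):
  for i,c in enumerate([c1,c2,c3]):
    r=follow(S[i][0],rel(S[i][1],S[i][2],c),w)[-1];print(w,i,r[0],r[1:],"true",np.array(S[i+1][0]) if i<3 else "")
E
```

```text
0.001 0 [-0.852  0.138  0.169  1.995 -0.026  1.012  0.612] (np.float64(1.9143546693508543e-07), np.float64(1.1909616785160436e-06)) true [-0.838  0.137  0.155  1.994 -0.025  1.012  0.611]
0.001 1 [-0.43  -0.277  0.365  2.434  0.641  0.584  0.605] (np.float64(4.7494409444289057e-07), np.float64(3.47344445804534e-06)) true [-0.417 -0.279  0.349  2.437  0.64   0.582  0.603]
0.001 2 [ 0.975  0.16  -0.488  2.314  1.051  0.15   0.471] (np.float64(2.6606195767275582e-05), np.float64(0.00019630640533774816)) true [0.124 0.059 0.34  2.352 0.551 0.169 0.925]
0.0001 0 [-0.835  0.138  0.15   1.994 -0.023  1.012  0.609] (np.float64(5.339147826862244e-09), np.float64(1.194446148327494e-08)) true [-0.838  0.137  0.155  1.994 -0.025  1.012  0.611]
0.0001 1 [-0.385 -0.27   0.328  2.433  0.619  0.575  0.625] (np.float64(3.6231396543962237e-09), np.float64(3.578372529571873e-08)) true [-0.417 -0.279  0.349  2.437  0.64   0.582  0.603]
0.0001 2 [ 0.977  0.16  -0.49   2.314  1.053  0.15   0.468] (np.float64(2.590544830537102e-07), np.float64(1.8955697075532974e-06)) true [0.124 0.059 0.34  2.352 0.551 0.169 0.925]
```

Run:
```python
from h import *
from sim import *
q0=np.array(manip.sense()["joint_pos"])
C=np.array([.4955,-.345,.085]);Pn=np.array([.6265,.019,.185])
for gy,lean,hy in [(-50,36,-12),(-58,36,-12),(-65,36,-14),(-58,34,-12)]:
    R=Rt(gy,lean);pre=C-.1*R[:,0]
    Rh=Rt(hy,lean);pb=Pn-np.array([np.cos(np.radians(hy)),np.sin(np.radians(hy)),0])*.15
    up=C+[0,0,.13]
    mid=np.array([.50,-.15,.22]);
    seg=[(pre+[0,0,.05],Rt(gy,30)),(pre,R),(C,R),(up,R),(mid,Rt((gy+hy)/2,lean)),(pb+[0,0,.01],Rh),(Pn+[0,0,.005],Rh),(Pn-[0,0,.025],Rh)]
    print(gy,lean,hy)
    for r in follow(q0,seg): print("  ",r[0],"err",round(r[1],4),round(r[2],4))
```

```text
-50 36 -12
   [0.0532 0.1227 0.3575 2.2526 0.5684 0.353  0.602 ] err 0.0 0.0
   [-0.0875  0.234   0.4903  2.3641  1.5087  0.1829 -0.3964] err 0.0 0.0001
   [ 0.3601  0.4735  0.0691  2.2565  2.1715  0.2826 -1.0105] err 0.0 0.0
   [0.3668 0.2088 0.0583 2.1925 1.001  0.2948 0.212 ] err 0.0 0.0
   [ 0.1658  0.0672 -0.1035  2.35    1.0892  0.3162  0.1098] err 0.0 0.0
   [-0.0824  0.0732 -0.3156  2.4302  1.3149  0.3734 -0.2248] err 0.0 0.0
   [ 0.0197  0.3033 -0.2522  2.1483  1.2588  0.3257  0.0156] err 0.0 0.0
   [-0.0019  0.3567 -0.2301  2.1672  1.4809  0.313  -0.2121] err 0.0 0.0
-58 36 -12
   [-0.0232  0.1498  0.3791  2.2234  0.652   0.4391  0.3508] err 0.0 0.0
   [-0.2353  0.2731  0.5853  2.3311  1.2294  0.2622 -0.3017] err 0.0 0.0001
   [ 0.1015  0.5008  0.3171  2.2427  1.9471  0.24   -0.9971] err 0.0 0.0
   [0.2076 0.226  0.1817 2.1738 0.9828 0.3838 0.0715] err 0.0 0.0
   [0.0163 0.0709 0.0181 2.3456 1.0869 0.3684 0.0285] err 0.0 0.0
   [-0.2103  0.0651 -0.1853  2.4369  1.306   0.3636 -0.2204] err 0.0 0.0
   [-0.0848  0.2937 -0.1325  2.1545  1.2155  0.2926  0.0443] err 0.0 0.0
   [-
[... 556 characters left out ...]
 1.1743  0.2942  0.0361] err 0.0 0.0
   [-0.2233  0.3454  0.0114  2.1747  1.406   0.2621 -0.2098] err 0.0 0.0
-58 34 -12
   [-0.018   0.1504  0.3783  2.2166  0.6421  0.4418  0.3653] err 0.0 0.0
   [-0.2029  0.2666  0.5709  2.305   1.0183  0.2628 -0.0723] err 0.0 0.0
   [ 0.1009  0.4963  0.3331  2.2253  1.7784  0.195  -0.8183] err 0.0 0.0001
   [0.3324 0.229  0.0546 2.1459 0.9001 0.4168 0.1682] err 0.0 0.0
   [ 0.1555  0.0792 -0.1123  2.3171  0.9625  0.3838  0.1632] err 0.0 0.0
   [-0.0752  0.0722 -0.3072  2.4094  1.1689  0.3657 -0.0688] err 0.0 0.0
   [ 0.0378  0.3063 -0.2652  2.1248  1.0998  0.3372  0.1796] err 0.0 0.0
   [-0.0175  0.3543 -0.2039  2.1464  1.2914  0.3003 -0.0226] err 0.0 0.0
```

Run:
```python
from h import *
z=np.load("wrist1.npz");W=z["W"];X,Y,Z=[W[...,i] for i in range(3)]
for c,r,h in [((.496,-.344),.03,.098)]:
    m=(np.abs(Z-h)<.004)&(np.hypot(X-c[0],Y-c[1])<r)
    P=W[m];print(len(P),P.mean(0),(P.min(0)+P.max(0))/2,np.ptp(P,0))
    m=(Z<.048)&(Z>.01)&(np.hypot(X-c[0],Y-c[1])<.05);P=W[m]
    A=np.c_[2*P[:,:2],np.ones(len(P))];s=np.linalg.lstsq(A,(P[:,:2]**2).sum(1),rcond=None)[0];print("body",s[:2],np.sqrt(s[2]+s[0]**2+s[1]**2))
pre=np.array([.4955,-.345,.085])-.1*Rt(-58,36)[:,0]
print(pre)
rows([(pre+[0,0,.05],-58,30),(pre,-58,36)])
```

```text
1051 [ 0.4946 -0.3399  0.0976] [ 0.4959 -0.3409  0.0968] [0.0336 0.0335 0.0055]
body [ 0.4966 -0.3415] 0.03269055767810711
[ 0.4644 -0.2952  0.1659]
t 2.62 pos [ 0.4432 -0.2918  0.2176] q [0.143  0.0601 0.324  2.3518 0.5555 0.1695 0.9211] F [ 0.5857  2.1892 -1.0109] gap 1.002
[np.float64(0.012), np.float64(-0.0153), np.float64(0.0092), np.float64(0.369), np.float64(0.189), np.float64(0.08)]
[np.float64(0.0533), np.float64(0.0128), np.float64(0.011), np.float64(0.358), np.float64(0.208), np.float64(-0.024)]
```

Request:
jog_arm([
  [1,0.003,-0.004,0.002,0.09,0.047,0.02],
  [1,0.006,-0.008,0.005,0.18,0.095,0.04],
  [1,0.009,-0.012,0.007,0.27,0.14,0.06],
  [1,0.012,-0.015,0.009,0.369,0.189,0.08],
  [1,0.022,-0.008,0.01,0.366,0.193,0.06],
  [1,0.032,-0.001,0.01,0.364,0.198,0.03],
  [1,0.042,0.006,0.011,0.361,0.203,0.003],
  [1,0.053,0.013,0.011,0.358,0.208,-0.024],
  [1,0.053,0.013,0.011,0.358,0.208,-0.024],
])

```text
time: 3.37
position: [0.4646, -0.292, 0.1659]
orientation: [-0.398, 0.585, -0.023, 0.706]
ft_force: [0.1, 0.7, 0.5]
finger_gap: 1.003
```

Run:
```python
from h import *
C=np.array([.4963,-.342,.085]);pre=C-.1*Rt(-58,36)[:,0]
rows([(pre,-58,36)])
im,d,W=cloud("wrist");cv2.imwrite("pics/wrist2.png",im);np.savez("wrist2.npz",im=im,d=d,W=W)
X,Y,Z=[W[...,i] for i in range(3)]
m=(np.abs(Z-.098)<.004)&(np.hypot(X-C[0],Y-C[1])<.03)
P=W[m];print(len(P),P.mean(0),(P.min(0)+P.max(0))/2,np.ptp(P,0))
m=(Z<.048)&(Z>.01)&(np.hypot(X-C[0],Y-C[1])<.05);P=W[m]
A=np.c_[2*P[:,:2],np.ones(len(P))];s=np.linalg.lstsq(A,(P[:,:2]**2).sum(1),rcond=None)[0];print("body",s[:2],np.sqrt(s[2]+s[0]**2+s[1]**2))
```

```text
t 3.37 pos [ 0.4646 -0.292   0.1659] q [-0.2778  0.2757  0.6275  2.3374  1.2238  0.2526 -0.2979] F [0.1229 0.6555 0.4912] gap 1.003
[np.float64(0.0003), np.float64(-0.0003), np.float64(0.0004), np.float64(0.005), np.float64(0.002), np.float64(0.001)]
1304 [ 0.4949 -0.3386  0.0975] [ 0.496  -0.3407  0.0966] [0.0332 0.0338 0.0052]
body [ 0.4966 -0.3413] 0.0327181083504712
```

View pics/wrist2.png

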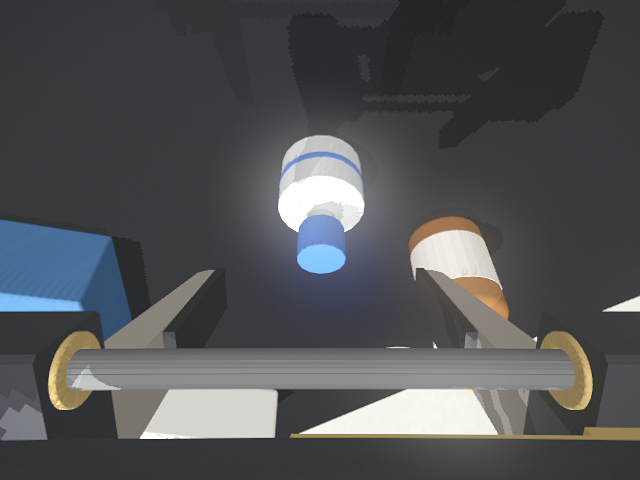

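Run:
```python
from h import *
rows([([.4964,-.3413,.0855],-58,36)])
```

```text
t 3.42 pos [ 0.4649 -0.292   0.1662] q [-0.2768  0.2752  0.6262  2.3365  1.2205  0.2535 -0.294 ] F [-0.3246  0.5654  0.1522] gap 1.001
[np.float64(0.0997), np.float64(0.0002), np.float64(0.0004), np.float64(0.005), np.float64(0.002), np.float64(0.001)]
```

Request:
jog_arm([
  [1,0.015,0,0,0.002,0.001,0],
  [1,0.03,0,0,0.005,0.002,0.001],
  [1,0.045,0,0,0.005,0.002,0.001],
  [1,0.06,0,0,0.005,0.002,0.001],
  [1,0.075,0,0,0.005,0.002,0.001],
  [1,0.09,0,0,0.005,0.002,0.001],
  [1,0.0997,0,0,0.005,0.002,0.001],
  [1,0.0997,0,0,0.005,0.002,0.001],
  [1,0.0997,0,0,0.005,0.002,0.001],
])

```text
time: 4.17
position: [0.4972, -0.3434, 0.0875]
orientation: [-0.395, 0.586, -0.026, 0.708]
ft_force: [-0.4, -0.0, 0.7]
finger_gap: 1.002
```

Run:
```python
from h import *
rows([([.4964,-.3413,.0855],-58,36)])
im,d,W=cloud("wrist");cv2.imwrite("pics/wrist3.png",im)
im,d,W=cloud("side");cv2.imwrite("pics/side3.png",cv2.resize(im[330:480,220:460],None,fx=3,fy=3))
```

```text
t 4.17 pos [ 0.4972 -0.3434  0.0875] q [ 0.0468  0.5036  0.3785  2.2452  1.9679  0.2151 -1.0342] F [-0.3712 -0.0448  0.7495] gap 1.002
[np.float64(0.0003), np.float64(0.0029), np.float64(0.0004), np.float64(-0.004), np.float64(0.001), np.float64(0.002)]
```

View pics/wrist3.png

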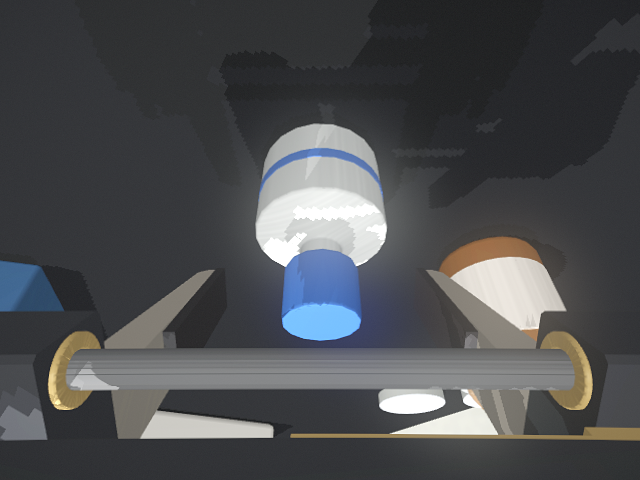

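View pics/side3.png

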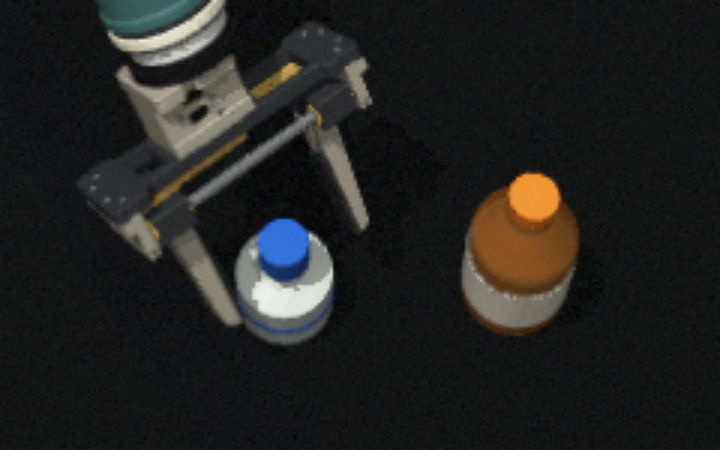

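Request:
jog_arm([
  [1,0,0.003,0,0,0,0],
  [0.8,0,0.003,0,0,0,0],
  [0.6,0,0.003,0,0,0,0],
  [0.5,0,0.003,0,0,0,0],
], newtons=25)

```text
time: 4.6
position: [0.4962, -0.3405, 0.0856]
orientation: [-0.395, 0.585, -0.026, 0.708]
ft_force: [-0.4, 0.9, -0.1]
finger_gap: 0.805
```

```bash
cat >> h.py <<'E'
def ftavg(n=8):
    a=[]
    for i in range(n):
        cams.camera("side"); a.append(manip.sense()["ft_force"])
    a=np.array(a);return a.mean(0),a.std(0)
E
python3 - <<'E'
from h import *
print(ftavg(8))
rows([([.4964,-.3413,.0855],-58,36)])
E
```

```text
(array([ 0.1474, -0.0985, -0.1504]), array([0.2377, 0.4301, 0.2468]))
t 5.0 pos [ 0.496  -0.3408  0.0853] q [ 0.0539  0.5045  0.3649  2.2497  1.9806  0.2238 -1.049 ] F [-0.0366 -0.3873 -0.0926] gap 0.499
[np.float64(0.0002), np.float64(-0.0006), np.float64(0.0001), np.float64(-0.003), np.float64(0.002), np.float64(0.001)]
```

Request:
jog_arm([
  [0.38,0,0,0,0,0,0],
  [0.3,0,0,0,0,0,0],
  [0.2,0,0,0,0,0,0],
  [0.1,0,0,0,0,0,0],
  [0,0,0,0,0,0,0],
  [0,0,0,0,0,0,0],
  [0,0,0,0,0,0,0],
  [0,0,0,0,0,0,0],
], newtons=25)

```text
time: 5.67
position: [0.496, -0.3408, 0.0853]
orientation: [-0.395, 0.585, -0.026, 0.708]
ft_force: [1.0, -0.7, -0.6]
finger_gap: 0.363
```

Run:
```python
from h import *
print(ftavg(3))
s=manip.sense();p=np.array(s["position"]);print(pose(s)[:3,:3].T@[0,0,1])
rows([(p+[0,0,.02],-58,36)])
```

```text
(array([ 0.6721, -0.8346, -0.916 ]), array([0.4465, 0.6297, 0.6075]))
[-0.8084 -0.5887  0.0032]
t 5.82 pos [ 0.4961 -0.3407  0.0853] q [ 0.0538  0.5044  0.3649  2.2497  1.9808  0.2238 -1.0491] F [ 0.1202 -1.5638 -1.7064] gap 0.361
[np.float64(-0.0162), np.float64(-0.0118), np.float64(0.0001), np.float64(-0.003), np.float64(0.002), np.float64(0.001)]
```

Request:
jog_arm([
  [0,-0.004,-0.003,0,0,0,0],
  [0,-0.008,-0.006,0,0,0,0],
  [0,-0.012,-0.009,0,0,0,0],
  [0,-0.016,-0.012,0,0,0,0],
  [0,-0.024,-0.018,0,0,0,0],
  [0,-0.024,-0.018,0,0,0,0],
])

```text
time: 6.32
position: [0.496, -0.341, 0.1157]
orientation: [-0.394, 0.585, -0.026, 0.708]
ft_force: [0.9, 1.3, -3.9]
finger_gap: 0.363
```

Run:
```python
from h import *
print(ftavg(8))
rows([([.4964,-.3413,.115],-58,36)])
im,d,W=cloud("wrist");cv2.imwrite("pics/wrist4.png",im)
im,d,W=cloud("side");cv2.imwrite("pics/side4.png",cv2.resize(im[330:480,220:460],None,fx=3,fy=3))
```

```text
(array([-0.0865,  0.1221, -4.6293]), array([0.5049, 0.4615, 0.3716]))
t 6.72 pos [ 0.4958 -0.3411  0.1148] q [-0.0489  0.453   0.4884  2.2486  1.703   0.1675 -0.7627] F [ 0.5394 -0.7311 -5.0372] gap 0.362
[np.float64(0.0001), np.float64(-0.0005), np.float64(0.0004), np.float64(-0.003), np.float64(0.001), np.float64(0.0)]
```

View pics/wrist4.png

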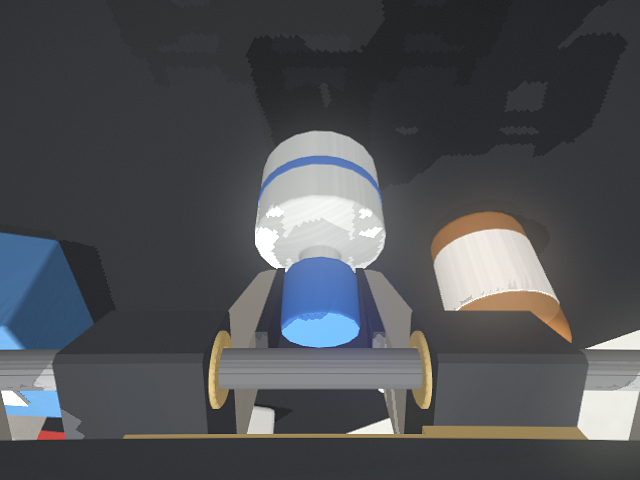

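View pics/side4.png

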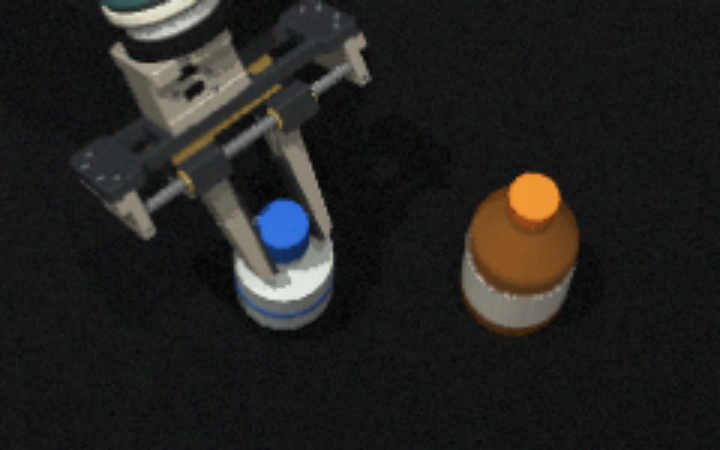

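The canister is lifted and hangs level between the fingers: the knob is at wrist (320,300), and the force reading gives about 4.6 N, or roughly 0.46 kg. Next I'll plan the transport.

Run:
```python
from h import *
from sim import *
q0=np.array(manip.sense()["joint_pos"])
hy=-12;d=np.array([np.cos(np.radians(hy)),np.sin(np.radians(hy)),0]);Pn=np.array([.6265,.019,.19])
for pts in ([((.495,-.34,.21),-58),((.53,-.22,.21),-40),((.53,-.08,.205),-22),(Pn-.09*d+[0,0,.005],hy),(Pn,hy),(Pn-[0,0,.03],hy)],
            [((.495,-.34,.21),-58),((.51,-.22,.21),-40),((.52,-.08,.205),-22),(Pn-.11*d+[0,0,.005],hy),(Pn,hy),(Pn-[0,0,.03],hy)]):
    for r in follow(q0,[(np.array(p),Rt(y,36)) for p,y in pts]): print("  ",r[0],"err",round(r[1],4),round(r[2],4))
rows([(p,y,36) for p,y in pts])
```

```text
[0.1462 0.2312 0.2397 2.1862 0.9907 0.37   0.0489] err 0.0 0.0
   [0.0399 0.1725 0.147  2.258  1.0716 0.3098 0.0784] err 0.0 0.0
   [-0.0977  0.114   0.0394  2.345   1.1913  0.2696  0.0242] err 0.0 0.0
   [-0.2424  0.1504 -0.0598  2.3339  1.2843  0.3116 -0.1202] err 0.0 0.0
   [-0.1538  0.2894 -0.0536  2.1586  1.1839  0.2716  0.0672] err 0.0 0.0
   [-0.1846  0.3431 -0.0186  2.1782  1.4429  0.2439 -0.2038] err 0.0 0.0
   [0.1462 0.2312 0.2397 2.1862 0.9907 0.37   0.0489] err 0.0 0.0
   [0.0403 0.14   0.1542 2.2988 1.1006 0.3036 0.0571] err 0.0 0.0
   [-0.0976  0.0968  0.0373  2.3652  1.2034  0.2703  0.0105] err 0.0 0.0
   [-0.2518  0.1212 -0.0785  2.3704  1.2986  0.3264 -0.1585] err 0.0 0.0
   [-0.1458  0.2898 -0.0628  2.1581  1.1877  0.2741  0.0644] err 0.0 0.0
   [-0.1758  0.3435 -0.0288  2.1776  1.445   0.2472 -0.2045] err 0.0 0.0
t 6.82 pos [ 0.496  -0.3412  0.115 ] q [-0.049   0.4528  0.4887  2.2484  1.7026  0.1675 -0.7624] F [ 0.6968 -0.1223 -4.4869] gap 0.365
[np.float64(-0.0777), np.float64(-0.0546), np.float64(0.0001), np.float64(-0.003), np.float64(0.001), np.float64(0.001)]
[np.float64(-0.1328), np.float64(0.0214), np.float64(0.0763), np.float64(-0.257), np.float64(-0.183), np.float64(0.001)]
[np.float64(-0.1954), np.float64(0.1163), np.float64(0.1587), np.float64(-0.511), np.float64(-0.368), np.float64(0.002)]
[np.float64(-0.2484), np.float64(0.2065), np.float64(0.2222), np.float64(-0.652), np.float64(-0.471), np.float64(0.002)]
[np.float64(-0.1993), np.float64(0.1478), np.float64(0.3014), np.float64(-0.652), np.float64(-0.471), np.float64(0.002)]
[np.float64(-0.175), np.float64(0.1655), np.float64(0.3013), np.float64(-0.652), np.float64(-0.471), np.float64(0.002)]
```

Request:
jog_arm([
  [0,-0.016,-0.011,0,0,0,0],
  [0,-0.035,-0.025,0,0,0,0],
  [0,-0.055,-0.039,0,-0.002,0,0],
  [0,-0.07,-0.049,0,-0.003,0.001,0],
  [0,-0.0777,-0.0546,0,-0.003,0.001,0],
  [0,-0.089,-0.039,0.015,-0.054,-0.036,0.001],
  [0,-0.1,-0.024,0.03,-0.105,-0.073,0.001],
  [0,-0.111,-0.009,0.046,-0.156,-0.11,0.001],
  [0,-0.122,0.006,0.061,-0.207,-0.147,0.001],
  [0,-0.1328,0.0214,0.0763,-0.257,-0.183,0.001],
])

```text
time: 7.65
position: [0.5099, -0.2181, 0.21]
orientation: [-0.484, 0.516, 0.088, 0.701]
ft_force: [0.6, 0.8, -5.4]
finger_gap: 0.364
```

Run:
```python
from h import *
hy=-12;d=np.array([np.cos(np.radians(hy)),np.sin(np.radians(hy)),0]);Pn=np.array([.6265,.019,.19])
rows([((.51,-.22,.21),-40,36),((.52,-.08,.205),-22,36),(Pn-.11*d+[0,0,.005],hy,36)])
```

```text
t 7.65 pos [ 0.5099 -0.2181  0.21  ] q [-0.0632  0.1376  0.2625  2.3059  1.0791  0.2897  0.077 ] F [ 0.595   0.7639 -5.424 ] gap 0.364
[np.float64(0.0007), np.float64(-0.001), np.float64(-0.0014), np.float64(0.004), np.float64(0.002), np.float64(0.0)]
[np.float64(-0.0434), np.float64(0.068), np.float64(0.1126), np.float64(-0.25), np.float64(-0.183), np.float64(-0.0)]
[np.float64(-0.0817), np.float64(0.1376), np.float64(0.2057), np.float64(-0.391), np.float64(-0.285), np.float64(-0.0)]
```

Request:
jog_arm([
  [0,-0.009,0.013,0.022,-0.05,-0.036,0],
  [0,-0.017,0.027,0.045,-0.1,-0.073,0],
  [0,-0.026,0.041,0.067,-0.15,-0.11,0],
  [0,-0.035,0.054,0.09,-0.2,-0.147,0],
  [0,-0.0434,0.068,0.1126,-0.25,-0.183,0],
  [0,-0.053,0.085,0.136,-0.286,-0.208,0],
  [0,-0.063,0.103,0.16,-0.321,-0.234,0],
  [0,-0.072,0.12,0.183,-0.356,-0.26,0],
  [0,-0.0817,0.1376,0.2057,-0.391,-0.285,0],
  [0,-0.0817,0.1376,0.2057,-0.391,-0.285,0],
])

```text
time: 8.48
position: [0.52, 0.0475, 0.1948]
orientation: [-0.594, 0.382, 0.257, 0.66]
ft_force: [0.4, 1.1, -4.3]
finger_gap: 0.364
```

Run:
```python
from h import *
hy=-12;d=np.array([np.cos(np.radians(hy)),np.sin(np.radians(hy)),0]);Pn=np.array([.6265,.019,.19])
rows([(Pn-.11*d+[0,0,.005],hy,36),(Pn-.05*d,hy,36),(Pn,hy,36)])
for n in ("scene","side","wrist"):
    im,dd,W=cloud(n);np.savez(n+"5.npz",im=im,W=W,d=dd);cv2.imwrite(f"pics/{n}5.png",im)
```

```text
t 8.48 pos [0.52   0.0475 0.1948] q [-0.361   0.1205  0.0285  2.3722  1.2861  0.3108 -0.1508] F [ 0.435   1.1241 -4.3284] gap 0.364
[np.float64(-0.0001), np.float64(-0.0002), np.float64(-0.0057), np.float64(0.005), np.float64(0.008), np.float64(-0.001)]
[np.float64(0.0391), np.float64(-0.0458), np.float64(-0.0063), np.float64(0.005), np.float64(0.008), np.float64(-0.001)]
[np.float64(0.0685), np.float64(-0.0863), np.float64(-0.0067), np.float64(0.005), np.float64(0.008), np.float64(-0.001)]
```

View pics/scene5.png

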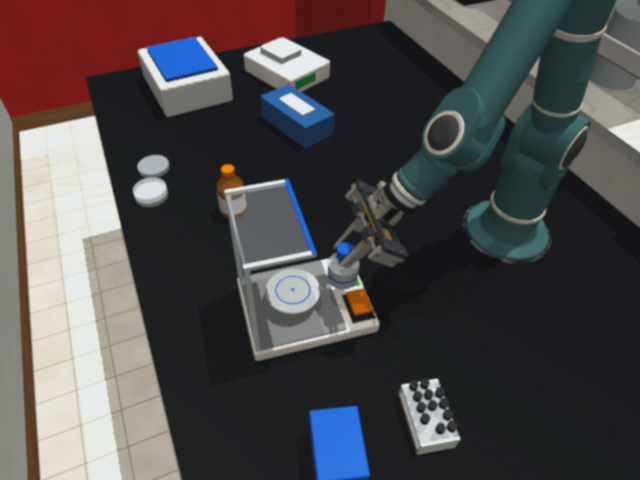

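View pics/side5.png

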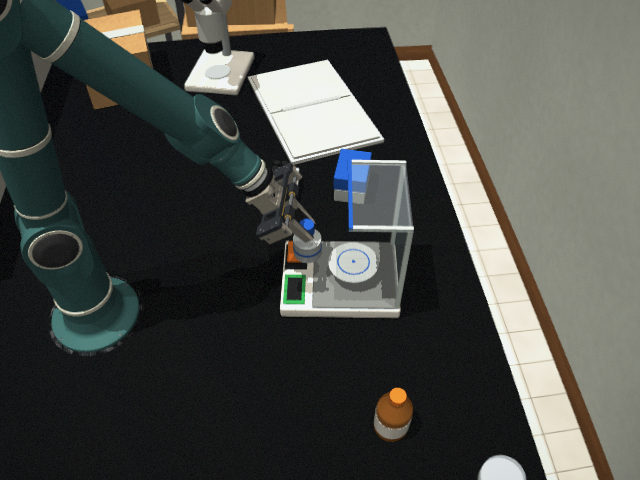

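View pics/wrist5.png

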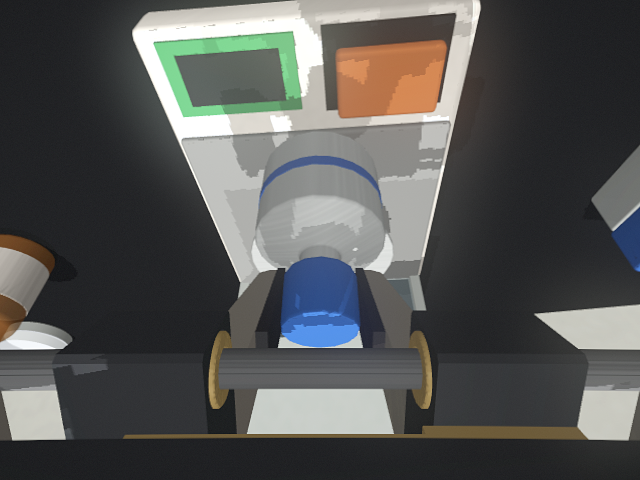

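Run:
```python
from h import *
tcp=np.array([.52,.0475,.1948]);base=tcp[2]-.0853
print("base z",base)
for n in ("scene","side","wrist"):
    z=np.load(n+"5.npz");W=z["W"];im=z["im"];X,Y,Z=[W[...,i] for i in range(3)]
    hsv=cv2.cvtColor(im,cv2.COLOR_BGR2HSV);bl=(hsv[...,0]>100)&(hsv[...,0]<130)&(hsv[...,1]>110)
    m=bl&(np.hypot(X-tcp[0],Y-tcp[1])<.04)&(Z>base+.06);P=W[m];print(n,"knob all",len(P),P.max(0))
    zt=np.percentile(P[:,2],98)
    T=P[np.abs(P[:,2]-(base+.098))<.005];print("  top n",len(T),"mean",T.mean(0),"mid",(T.min(0)+T.max(0))/2,np.ptp(T,0))
    m=(Z>base+.005)&(Z<base+.047)&(np.hypot(X-tcp[0],Y-tcp[1])<.05);P=W[m]
    # fit circle with fixed radius .033
    from scipy.optimize import least_squares
    for lo,hi in ((.005,.047),(.005,.026),(.026,.047)):
        Q=P[(P[:,2]>base+lo)&(P[:,2]<base+hi)]
        if len(Q)<20: continue
        o=least_squares(lambda c:np.hypot(Q[:,0]-c[0],Q[:,1]-c[1])-.033,tcp[:2],loss='soft_l1',f_scale=.001);print("  body",len(Q),o.x,lo)
    m=(np.abs(Z-.088)<.005)&(np.hypot(X-.6265,Y-.019)<.068);P=W[m];
    # dot: bluest near the centre
    mm=m&(hsv[...,1]>60)&(hsv[...,0]>100)&(hsv[...,0]<130)&(np.hypot(X-.6265,Y-.019)<.015)
    print("  pan n",len(P),"dot",W[mm].mean(0) if mm.any() else None, mm.sum())
    ring=m&(hsv[...,1]>50)&(hsv[...,0]>100)&(hsv[...,0]<130)&(np.hypot(X-.6265,Y-.019)>.03)&(np.hypot(X-.6265,Y-.019)<.047)
    Q=W[ring]
    if len(Q)>15:
        o=least_squares(lambda c:np.hypot(Q[:,0]-c[0],Q[:,1]-c[1])-.0385,[.6265,.019],loss='soft_l1',f_scale=.001);print("  ring",len(Q),o.x)
```

```text
base z 0.1095
scene knob all 214 [0.5384 0.0651 0.2246]
  top n 165 mean [0.5232 0.046  0.2077] mid [0.5217 0.0472 0.2066] [0.0334 0.0358 0.0079]
  body 376 [0.5209 0.0455] 0.005
  body 179 [0.521  0.0456] 0.005
  body 197 [0.5208 0.0454] 0.026
  pan n 1950 dot [0.6277 0.0203 0.0898] 8
  ring 173 [0.6271 0.0189]
side knob all 157 [0.539  0.0657 0.2228]
  top n 124 mean [0.5226 0.0432 0.2076] mid [0.5216 0.0431 0.2077] [0.0287 0.0383 0.0091]
  body 331 [0.5206 0.0427] 0.005
  body 152 [0.5206 0.0427] 0.005
  body 179 [0.5206 0.0427] 0.026
  pan n 1597 dot [0.6264 0.0214 0.0881] 9
  ring 144 [0.6262 0.0206]
wrist knob all 6183 [0.5374 0.0601 0.2082]
  top n 2928 mean [0.5165 0.0436 0.2066] mid [0.5206 0.0429 0.2054] [0.0337 0.0343 0.0057]
  body 6282 [0.5219 0.0424] 0.005
  body 2625 [0.5218 0.0424] 0.005
  body 3657 [0.5219 0.0424] 0.026
  pan n 807 dot None 0
```

```bash
cat >> h.py <<'E'
from scipy.optimize import least_squares
def canloc(n,base):
    s=manip.sense();im,d,W=cloud(n);tcp=np.array(s["position"]);X,Y,Z=[W[...,i] for i in range(3)]
    m=(Z>base+.005)&(Z<base+.047)&(np.hypot(X-tcp[0],Y-tcp[1])<.05);Q=W[m]
    o=least_squares(lambda c:np.hypot(Q[:,0]-c[0],Q[:,1]-c[1])-.033,tcp[:2],loss='soft_l1',f_scale=.001)
    ub=Q[Q[:,2]>base+.026];lb=Q[Q[:,2]<=base+.026]
    f=lambda q:least_squares(lambda c:np.hypot(q[:,0]-c[0],q[:,1]-c[1])-.033,tcp[:2],loss='soft_l1',f_scale=.001).x if len(q)>20 else None
    print(n,"tcp",tcp,"can",o.x,"up",f(ub),"lo",f(lb),len(Q));return im,d,W
E
python3 - <<'E'
from h import *
for n in ("side","scene","wrist"): canloc(n,.1095)
hy=-12;d=np.array([np.cos(np.radians(hy)),np.sin(np.radians(hy)),0]);Pn=np.array([.6262,.0195,.19])
rows([(Pn-.05*d,hy,36),(Pn,hy,36)])
E
```

```text
side tcp [0.52   0.0405 0.195 ] can [0.5205 0.039 ] up [0.5204 0.0391] lo [0.5207 0.0388] 339
scene tcp [0.5201 0.0398 0.1951] can [0.521  0.0375] up [0.521  0.0376] lo [0.521  0.0373] 365
wrist tcp [0.5202 0.0394 0.1952] can [0.5221 0.0398] up [0.5222 0.0398] lo [0.5221 0.0398] 6281
t 8.78 pos [0.5203 0.0392 0.1953] q [-0.3545  0.1189  0.0359  2.373   1.285   0.314  -0.1492] F [ 1.5533  0.2742 -4.5239] gap 0.369
[np.float64(0.0382), np.float64(-0.0435), np.float64(0.0031), np.float64(-0.005), np.float64(-0.004), np.float64(0.001)]
[np.float64(0.0677), np.float64(-0.084), np.float64(0.0034), np.float64(-0.005), np.float64(-0.004), np.float64(0.001)]
```

Request:
jog_arm([
  [0,0.008,-0.009,0,-0.002,-0.002,0],
  [0,0.017,-0.019,0.001,-0.004,-0.003,0.001],
  [0,0.028,-0.032,0.002,-0.005,-0.004,0.001],
  [0,0.038,-0.0435,0.003,-0.005,-0.004,0.001],
  [0,0.046,-0.055,0.003,-0.005,-0.004,0.001],
  [0,0.054,-0.066,0.003,-0.005,-0.004,0.001],
  [0,0.061,-0.075,0.003,-0.005,-0.004,0.001],
  [0,0.065,-0.081,0.003,-0.005,-0.004,0.001],
  [0,0.0677,-0.084,0.0034,-0.005,-0.004,0.001],
  [0,0.0677,-0.084,0.0034,-0.005,-0.004,0.001],
])

```text
time: 9.62
position: [0.6274, 0.0191, 0.1899]
orientation: [-0.593, 0.385, 0.253, 0.66]
ft_force: [0.4, 0.5, -4.3]
finger_gap: 0.357
```

Run:
```python
from h import *
print(ftavg(6))
for n in ("side","scene","wrist"):
    im,d,W=canloc(n,.105);cv2.imwrite(f"pics/{n}6.png",im)
rows([((.6262,.0195,.19),-12,36)])
```

```text
(array([-0.0689,  0.0254, -4.3216]), array([0.496 , 0.3778, 0.7256]))
side tcp [0.626  0.0206 0.1901] can [0.6269 0.0193] up [0.6271 0.0193] lo [0.6266 0.0193] 337
scene tcp [0.6261 0.0206 0.1901] can [0.6271 0.0184] up [0.627  0.0185] lo [0.6272 0.0182] 363
wrist tcp [0.6262 0.0206 0.1902] can [0.6282 0.0212] up [0.6282 0.0211] lo [0.6281 0.0212] 6311
t 10.07 pos [0.6262 0.0206 0.1902] q [-0.2398  0.2864  0.0421  2.1631  1.1383  0.2477  0.1016] F [ 0.5143 -0.0919 -4.7577] gap 0.366
[np.float64(0.0003), np.float64(-0.0), np.float64(-0.0011), np.float64(0.001), np.float64(0.002), np.float64(-0.0)]
```

View pics/side6.png

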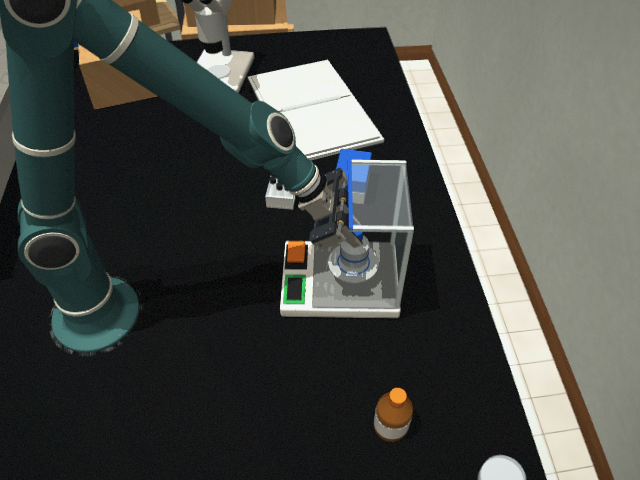

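View pics/scene6.png

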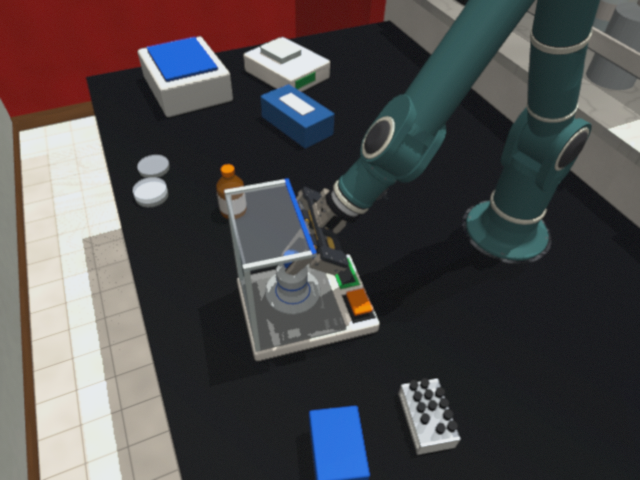

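View pics/wrist6.png

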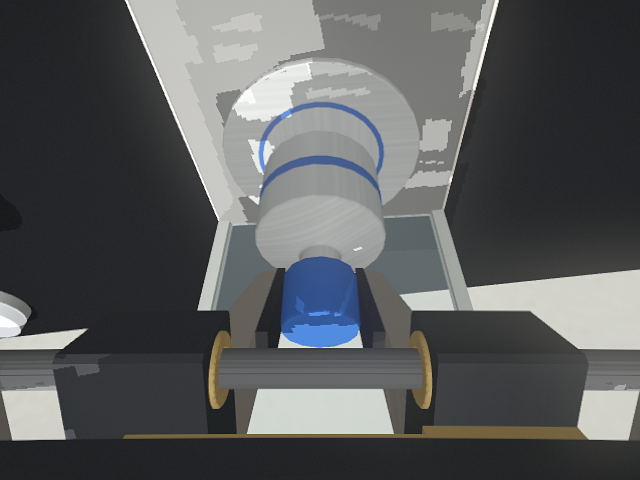

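Canister and pan agree within about 1.5 mm in all cameras: the ring is centred at wrist u≈321, and the scene and side body fits are near (0.627, 0.019). The base is about 17 mm above the pan, so I'll start easing down.

Request:
jog_arm([
  [0,0.0012,0.0009,0,0,0,0],
  [0,0.0028,0.0021,0,0,0,0],
  [0,0.0045,0.0032,0,0,0,0],
  [0,0.0061,0.0044,0,0,0,0],
  [0,0.0077,0.0056,0,0,0,0],
  [0,0.0093,0.0068,0,0,0,0],
  [0,0.0105,0.0076,0,0,0,0],
  [0,0.0113,0.0082,0,0,0,0],
  [0,0.0113,0.0082,0,0,0,0],
])

```text
time: 10.82
position: [0.6263, 0.0205, 0.1758]
orientation: [-0.593, 0.385, 0.254, 0.66]
ft_force: [-0.9, 0.1, -5.4]
finger_gap: 0.363
```

Run:
```python
from h import *
print(ftavg(8)); rows([((.6262,.0200,.17),-12,36)])
```

```text
(array([ 0.1334, -0.0027, -4.6564]), array([0.69  , 0.3386, 0.5877]))
t 11.22 pos [0.6265 0.0204 0.1762] q [-0.2763  0.3114  0.0851  2.1739  1.2481  0.2222 -0.0174] F [-0.2002  0.0688 -4.8319] gap 0.367
[np.float64(0.0049), np.float64(0.0038), np.float64(-0.0005), np.float64(0.001), np.float64(0.001), np.float64(-0.0)]
```

Request:
jog_arm([
  [0,0.0006,0.0005,0,0,0,0],
  [0,0.0013,0.0009,0,0,0,0],
  [0,0.0019,0.0014,0,0,0,0],
  [0,0.0026,0.0019,0,0,0,0],
  [0,0.0032,0.0024,0,0,0,0],
  [0,0.0039,0.0028,0,0,0,0],
  [0,0.0045,0.0033,0,0,0,0],
  [0,0.0052,0.0038,0,0,0,0],
  [0,0.0057,0.0042,0,0,0,0],
  [0,0.0057,0.0042,0,0,0,0],
])

```text
time: 12.05
position: [0.6265, 0.0205, 0.1691]
orientation: [-0.593, 0.385, 0.254, 0.66]
ft_force: [-0.2, -0.1, -2.3]
finger_gap: 0.369
```

Run:
```python
from h import *
print(ftavg(10)); rows([((.6262,.0200,.16),-12,36)])
```

```text
(array([-0.3107, -0.1116, -2.5227]), array([0.4211, 0.4297, 0.3517]))
t 12.55 pos [0.6264 0.0204 0.1691] q [-0.2924  0.3245  0.1039  2.1792  1.3142  0.2109 -0.0883] F [ 0.0088  0.5431 -2.9688] gap 0.366
[np.float64(0.0073), np.float64(0.0055), np.float64(-0.0005), np.float64(0.001), np.float64(0.001), np.float64(-0.0)]
```

Request:
jog_arm([
  [0,0.0005,0.0004,0,0,0,0],
  [0,0.001,0.0007,0,0,0,0],
  [0,0.0015,0.0011,0,0,0,0],
  [0,0.002,0.0015,0,0,0,0],
  [0,0.0025,0.0018,0,0,0,0],
  [0,0.003,0.0022,0,0,0,0],
  [0,0.0032,0.0024,0,0,0,0],
  [0,0.0032,0.0024,0,0,0,0],
])

```text
time: 13.22
position: [0.6264, 0.0205, 0.1651]
orientation: [-0.593, 0.385, 0.254, 0.66]
ft_force: [0.3, 0.0, -0.8]
finger_gap: 0.362
```

Run:
```python
from h import *
print(ftavg(20)); rows([((.6262,.0200,.16),-12,36)])
```

```text
(array([ 0.2193,  0.3211, -1.0319]), array([0.533 , 0.4658, 0.4314]))
t 14.22 pos [0.6264 0.0205 0.1651] q [-0.2998  0.3321  0.1126  2.182   1.3552  0.2054 -0.1318] F [ 1.1861  0.9521 -1.2172] gap 0.363
[np.float64(0.0041), np.float64(0.003), np.float64(-0.0005), np.float64(0.001), np.float64(0.001), np.float64(-0.0)]
```

Request:
jog_arm([
  [0,0.0005,0.0004,0,0,0,0],
  [0,0.001,0.0007,0,0,0,0],
  [0,0.0015,0.0011,0,0,0,0],
  [0,0.0019,0.0014,0,0,0,0],
  [0,0.0019,0.0014,0,0,0,0],
  [0,0.0019,0.0014,0,0,0,0],
])

```text
time: 14.72
position: [0.6264, 0.0205, 0.1627]
orientation: [-0.593, 0.385, 0.254, 0.66]
ft_force: [0.9, -0.1, -0.6]
finger_gap: 0.367
```

Run:
```python
from h import *
print(ftavg(30)); rows([((.6262,.0200,.16),-12,36)])
```

```text
(array([ 0.995 ,  0.0522, -0.359 ]), array([0.5281, 0.5395, 0.5549]))
t 16.22 pos [0.6263 0.0205 0.1627] q [-0.3032  0.3365  0.1167  2.1836  1.3806  0.2026 -0.1586] F [ 0.6139 -0.0392 -0.7928] gap 0.363
[np.float64(0.0022), np.float64(0.0016), np.float64(-0.0005), np.float64(0.001), np.float64(0.001), np.float64(-0.0)]
```

Request:
jog_arm([
  [0,0.0004,0.0003,0,0,0,0],
  [0,0.0004,0.0003,0,0,0,0],
  [0,0.0004,0.0003,0,0,0,0],
  [0,0.0004,0.0003,0,0,0,0],
], newtons=6)

```text
time: 16.55
position: [0.6263, 0.0205, 0.1622]
orientation: [-0.593, 0.385, 0.254, 0.66]
ft_force: [1.7, 0.0, -0.6]
finger_gap: 0.366
```

Run:
```python
from h import *
print(ftavg(20)); rows([((.6262,.0200,.16),-12,36)])
for n in ("side","scene"): canloc(n,.077)
```

```text
(array([ 1.2051,  0.2772, -0.3071]), array([0.3854, 0.5543, 0.3861]))
t 17.55 pos [0.6263 0.0205 0.1622] q [-0.3039  0.3375  0.1175  2.184   1.3861  0.2021 -0.1644] F [ 1.1273  1.1713 -0.3332] gap 0.367
[np.float64(0.0018), np.float64(0.0012), np.float64(-0.0005), np.float64(0.001), np.float64(0.001), np.float64(-0.0)]
side tcp [0.6263 0.0205 0.1622] can [0.6269 0.0191] up [0.627  0.0191] lo [0.6268 0.0192] 320
scene tcp [0.6263 0.0205 0.1622] can [0.6274 0.0182] up [0.6274 0.0182] lo [0.6274 0.0182] 355
```

Request:
jog_arm([
  [0.36,0,0,0,0,0,0],
  [0.38,0,0,0,0,0,0],
  [0.4,0,0,0,0,0,0],
  [0.43,0,0,0,0,0,0],
  [0.48,0,0,0,0,0,0],
  [0.55,0,0,0,0,0,0],
  [0.65,0,0,0,0,0,0],
  [0.75,0,0,0,0,0,0],
  [0.85,0,0,0,0,0,0],
  [0.85,0,0,0,0,0,0],
])

```text
time: 18.48
position: [0.6263, 0.0205, 0.1622]
orientation: [-0.593, 0.385, 0.254, 0.66]
ft_force: [-0.0, 0.3, 0.1]
finger_gap: 0.814
```

Run:
```python
from h import *
print(ftavg(8)); rows([((.6263,.0205,.1622),-12,36)])
for n in ("side","scene","wrist"):
    im,d,W=canloc(n,.077);cv2.imwrite(f"pics/{n}7.png",im)
    X,Y,Z=[W[...,i] for i in range(3)]
    m=(np.abs(Z-.078)<.012)&(np.hypot(X-.6265,Y-.0195)<.057)&(np.hypot(X-.6265,Y-.0195)>.040);print("panZ",np.median(Z[m]),m.sum())
    m=(np.hypot(X-.627,Y-.019)<.014)&(Z>.16)&(Z<.19);print("knobtopZ",np.median(Z[m]) if m.any() else None)
```

```text
(array([0.1043, 0.139 , 0.0383]), array([0.3659, 0.5568, 0.4721]))
t 18.88 pos [0.6263 0.0204 0.1621] q [-0.3039  0.3376  0.1175  2.1839  1.3861  0.2021 -0.1644] F [ 0.511  -0.2526 -0.6618] gap 0.855
[np.float64(-0.0), np.float64(-0.0), np.float64(0.0001), np.float64(0.001), np.float64(0.001), np.float64(-0.0)]
side tcp [0.6263 0.0204 0.1621] can [0.6272 0.019 ] up [0.6272 0.0191] lo [0.6272 0.0189] 314
panZ 0.07636890130624509 539
knobtopZ 0.17430994562619306
scene tcp [0.6263 0.0205 0.1622] can [0.6274 0.0182] up [0.6273 0.0181] lo [0.6275 0.0183] 342
panZ 0.07679942461182976 653
knobtopZ 0.17481416132869157
wrist tcp [0.6263 0.0205 0.1622] can [0.6284 0.021 ] up [0.6284 0.021 ] lo [0.6283 0.021 ] 6309
panZ 0.07625334720359456 10208
knobtopZ 0.17418748548575802
```

View pics/wrist7.png

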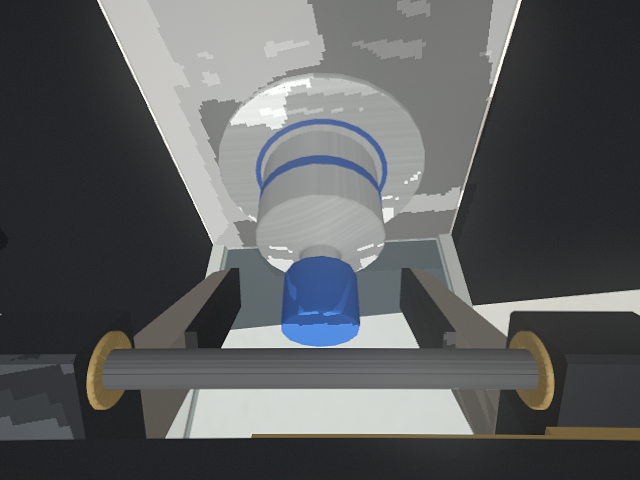

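View pics/side7.png

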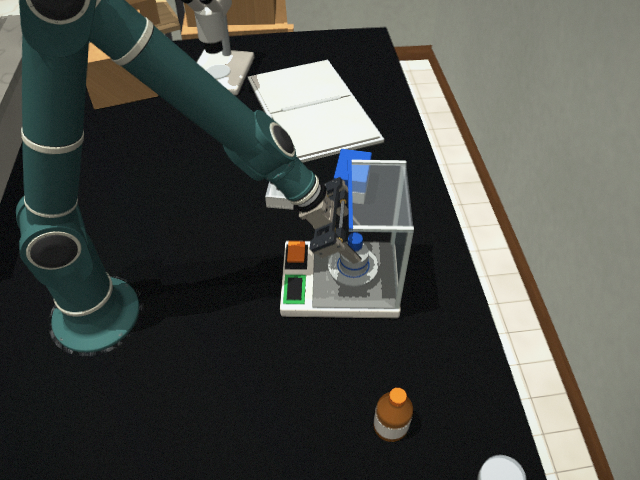

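Released. The fingers are clear of the knob (wrist u≈240 and u≈400, against the knob at 282–360). The canister stands upright and centred, and the pan is at z≈0.0765, which is about 11.5 mm of sag. Next I'll retreat and go to the key.

Run:
```python
from h import *
from sim import *
s=manip.sense();q0=np.array(s["joint_pos"]);p=np.array(s["position"]);R=pose(s)[:3,:3]
K=np.array([.4965,.087,0])
r1=p-.11*R[:,0]
for lean in (0,10):
    pts=[(r1,-12,36),([.53,.055,.24],-10,25),(K+[0,0,.17],-7.5,lean),(K+[0,0,.10],-7.5,lean),(K+[0,0,.07],-7.5,lean)]
    for r in follow(q0,[(np.array(a),Rt(y,l)) for a,y,l in pts]): print("  ",r[0],"err",round(r[1],4),round(r[2],4))
rows([(np.array(a),y,l) for a,y,l in pts])
```

```text
[-0.2106  0.0854 -0.0621  2.2349  0.8634  0.3718  0.3456] err 0.0 0.0
   [-0.1366  0.0906 -0.1438  2.1758  0.4114  0.5144  0.7967] err 0.0 0.0
   [-0.0489  0.3187 -0.2249  2.0023  0.0948  0.8302  1.1136] err 0.0 0.0
   [-0.0708  0.4276 -0.2034  2.0481  0.1339  0.6779  1.0796] err 0.0 0.0
   [-0.0829  0.4791 -0.19    2.0613  0.1516  0.6139  1.0642] err 0.0 0.0
   [-0.2106  0.0854 -0.0621  2.2349  0.8634  0.3718  0.3456] err 0.0 0.0
   [-0.1366  0.0906 -0.1438  2.1758  0.4114  0.5144  0.7967] err 0.0 0.0
   [-0.0949  0.2431 -0.2119  2.1208  0.208   0.6334  0.9851] err 0.0 0.0
   [-0.1437  0.3631 -0.1615  2.1696  0.2861  0.4693  0.9038] err 0.0 0.0
   [-0.1736  0.4198 -0.1279  2.1841  0.3197  0.3984  0.8678] err 0.0 0.0
t 19.03 pos [0.6263 0.0205 0.1622] q [-0.3039  0.3375  0.1175  2.1839  1.3861  0.2021 -0.1644] F [-0.837  -0.9128 -0.4953] gap 0.85
[np.float64(-0.11), np.float64(0.0), np.float64(-0.0), np.float64(0.001), np.float64(0.001), np.float64(-0.0)]
[np.float64(-0.1225), np.float64(0.0363), np.float64(0.014), np.float64(-0.029), np.float64(-0.017), np.float64(0.192)]
[np.float64(-0.089), np.float64(0.1093), np.float64(0.0383), np.float64(-0.072), np.float64(-0.03), np.float64(0.453)]
[np.float64(-0.0324), np.float64(0.1504), np.float64(0.0383), np.float64(-0.072), np.float64(-0.03), np.float64(0.453)]
[np.float64(-0.0081), np.float64(0.1681), np.float64(0.0382), np.float64(-0.072), np.float64(-0.03), np.float64(0.453)]
```

Request:
jog_arm([
  [0.85,-0.005,0,0,0,0,0],
  [0.85,-0.015,0,0,0,0,0],
  [0.85,-0.027,0,0,0,0,0],
  [0.85,-0.04,0,0,0,0,0],
  [0.85,-0.055,0,0,0,0,0],
  [0.85,-0.07,0,0,0,0,0],
  [0.7,-0.085,0,0,0,0,0],
  [0.5,-0.1,0,0,0,0,0],
  [0.3,-0.108,0,0,0,0,0],
  [0,-0.11,0,0,0,0,0],
], newtons=20)

```text
time: 19.87
position: [0.563, 0.034, 0.2527]
orientation: [-0.593, 0.384, 0.254, 0.661]
ft_force: [0.2, 0.7, 0.4]
finger_gap: 0.585
```

Run:
```python
from h import *
for n in ("side","scene"):
    im,d,W=cloud(n);cv2.imwrite(f"pics/{n}8.png",im);X,Y,Z=[W[...,i] for i in range(3)]
    m=(Z>.082)&(Z<.124)&(np.hypot(X-.627,Y-.019)<.05);Q=W[m]
    print(n,least_squares(lambda c:np.hypot(Q[:,0]-c[0],Q[:,1]-c[1])-.033,[.627,.019],loss='soft_l1',f_scale=.001).x)
K=np.array([.4965,.087,0])
rows([([.53,.055,.24],-10,25),(K+[0,0,.17],-7.5,0),(K+[0,0,.10],-7.5,0)])
```

```text
side [0.6269 0.0191]
scene [0.6272 0.0183]
t 19.97 pos [0.5631 0.0337 0.2516] q [-0.202   0.0862 -0.0702  2.2334  0.8633  0.3715  0.3469] F [ 0.1679 -0.1191 -0.2502] gap 0.496
[np.float64(-0.0122), np.float64(0.0366), np.float64(0.014), np.float64(-0.03), np.float64(-0.016), np.float64(0.193)]
[np.float64(0.0212), np.float64(0.1097), np.float64(0.0383), np.float64(-0.075), np.float64(-0.023), np.float64(0.629)]
[np.float64(0.0778), np.float64(0.1509), np.float64(0.0382), np.float64(-0.075), np.float64(-0.023), np.float64(0.629)]
```

View pics/scene8.png

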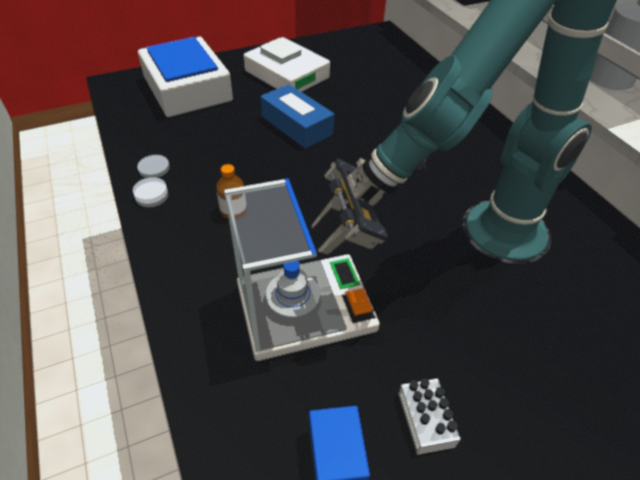

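Request:
jog_arm([
  [0,-0.006,0.018,0.007,-0.015,-0.008,0.096],
  [0,-0.0122,0.0366,0.014,-0.03,-0.016,0.193],
  [0,-0.004,0.055,0.02,-0.041,-0.018,0.3],
  [0,0.004,0.073,0.026,-0.053,-0.02,0.41],
  [0,0.012,0.091,0.032,-0.064,-0.022,0.52],
  [0,0.021,0.11,0.038,-0.075,-0.023,0.629],
  [0,0.035,0.12,0.038,-0.075,-0.023,0.629],
  [0,0.05,0.131,0.038,-0.075,-0.023,0.629],
  [0,0.064,0.141,0.038,-0.075,-0.023,0.629],
  [0,0.064,0.141,0.038,-0.075,-0.023,0.629],
])

```text
time: 20.8
position: [0.4938, 0.0859, 0.1126]
orientation: [-0.465, 0.535, 0.468, 0.529]
ft_force: [-0.4, -0.8, 0.1]
finger_gap: 0.008
```

Run:
```python
from h import *
for n in ("side","scene","wrist"):
    im,d,W=cloud(n);np.savez(n+"9.npz",im=im,W=W);
    if n!="wrist": im=cv2.resize(im[200:380,220:440] if n=="scene" else im[150:330,230:450],None,fx=3,fy=3)
    cv2.imwrite(f"pics/{n}9.png",im)
K=np.array([.4965,.087,0])
rows([(K+[0,0,.095],-7.5,0)])
s=manip.sense();print(pose(s)[:3,:3])
W=np.load("wrist9.npz")["W"];im=np.load("wrist9.npz")["im"];hsv=cv2.cvtColor(im,cv2.COLOR_BGR2HSV);Z=W[...,2]
o=(hsv[...,0]>5)&(hsv[...,0]<22)&(hsv[...,1]>150)&(np.abs(Z-.066)<.006)&(W[...,0]>.45)&(W[...,0]<.55);P=W[o].astype(np.float32)
if len(P)>10: print(cv2.minAreaRect(P[:,:2]*1000),P.mean(0))
```

```text
t 20.95 pos [0.4963 0.0868 0.1166] q [-0.0788  0.4005 -0.1932  2.0378  0.1148  0.7151  1.0958] F [-0.0458  0.2337 -0.1958] gap 0.004
[np.float64(0.0216), np.float64(-0.0002), np.float64(0.0002), np.float64(-0.0), np.float64(-0.001), np.float64(-0.002)]
[[-0.0017 -0.9914  0.1306]
 [-0.0007  0.1306  0.9914]
 [-1.      0.0016 -0.0009]]
((496.04522705078125, 89.27259063720703), (59.46874237060547, 40.28545379638672), 83.03863525390625) [0.4881 0.0733 0.0656]
```

View pics/scene9.png

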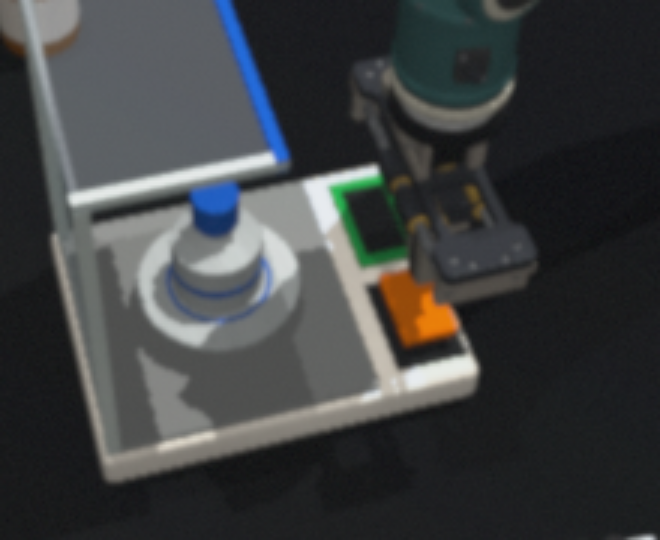

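View pics/wrist9.png

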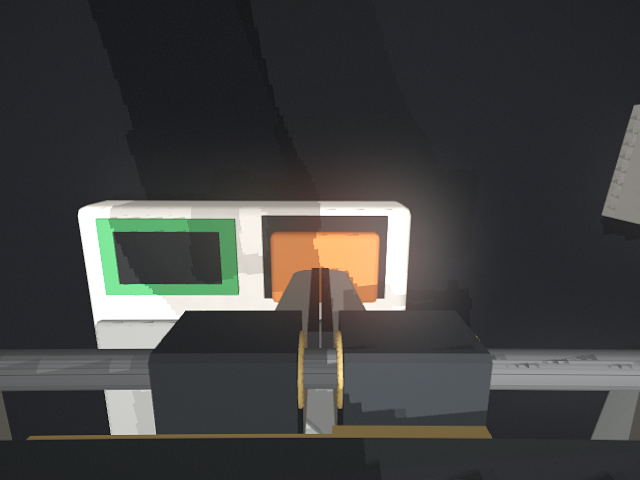

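The closed fingers are over the orange key (key centre at wrist (325,265)), with the tips about 32 mm above it. The canister still stands centred. Now I'll press.

Request:
jog_arm([
  [0,0.008,0,0,0,0,0],
  [0,0.018,0,0,0,0,0],
  [0,0.026,0,0,0,0,0],
  [0,0.03,0,0,0,0,0],
  [0,0.033,0,0,0,0,0],
  [0,0.036,0,0,0,0,0],
  [0,0.039,0,0,0,0,0],
  [0,0.042,0,0,0,0,0],
  [0,0.044,0,0,0,0,0],
  [0,0.045,0,0,0,0,0],
])

```text
time: 21.78
position: [0.4955, 0.0867, 0.0715]
orientation: [-0.466, 0.532, 0.467, 0.531]
ft_force: [-3.5, -0.5, 5.6]
finger_gap: 0.002
```

Run:
```python
from h import *
print(ftavg(4)); rows([([.4965,.087,.0705],-7.5,0)])
```

```text
(array([-3.6567, -0.9144,  6.3746]), array([0.7325, 0.3132, 0.4058]))
t 21.98 pos [0.4955 0.0866 0.0717] q [-0.0939  0.4758 -0.1768  2.0606  0.1399  0.6187  1.074 ] F [-3.6144 -1.1062  5.8871] gap 0.01
[np.float64(0.0012), np.float64(-0.0009), np.float64(0.0005), np.float64(-0.0), np.float64(-0.001), np.float64(-0.002)]
```

Request:
jog_arm([
  [0,0.001,0,0,0,0,0],
  [0,0.002,0,0,0,0,0],
  [0,0.002,0,0,0,0,0],
  [0,0.002,0,0,0,0,0],
])

```text
time: 22.32
position: [0.4956, 0.0867, 0.071]
orientation: [-0.466, 0.532, 0.466, 0.531]
ft_force: [-7.8, -1.3, 19.0]
finger_gap: 0.005
```

Run:
```python
from h import *
print(ftavg(4)); rows([([.4965,.087,.0705],-7.5,0)])
im,d,W=cloud("wrist");cv2.imwrite("pics/wrist10.png",im)
hsv=cv2.cvtColor(im,cv2.COLOR_BGR2HSV);Z=W[...,2]
o=(hsv[...,0]>5)&(hsv[...,0]<22)&(hsv[...,1]>150)&(W[...,0]>.45)&(W[...,0]<.55)&(np.hypot(W[...,0]-.4965,W[...,1]-.087)<.045)
print("key z",np.percentile(Z[o],[5,50,80,95]),o.sum())
```

```text
(array([-6.9846, -1.6056, 18.5747]), array([0.3559, 0.3047, 0.1188]))
t 22.52 pos [0.4956 0.0866 0.071 ] q [-0.0946  0.4771 -0.1763  2.0608  0.1408  0.617   1.073 ] F [-7.579  -2.1318 18.6162] gap 0.008
[np.float64(0.0005), np.float64(-0.0008), np.float64(0.0005), np.float64(-0.0), np.float64(-0.001), np.float64(-0.002)]
key z [0.0495 0.0516 0.0522 0.0529] 2589
```

View pics/wrist10.png

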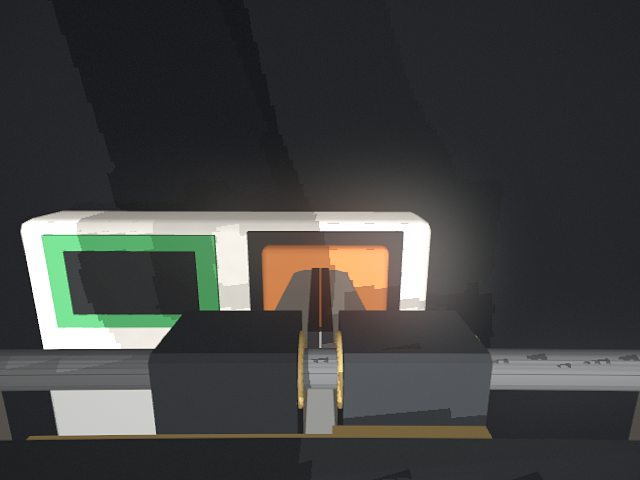

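The key top now reads z≈0.052, against 0.066 when up, and the force jumped to 18.6 N. So it is on its stop. Releasing.

Request:
jog_arm([
  [0,-0.003,0,0,0,0,0],
  [0,-0.006,0,0,0,0,0],
  [0,-0.01,0,0,0,0,0],
  [0,-0.015,0,0,0,0,0],
  [0,-0.022,0,0,0,0,0],
  [0,-0.034,0,0,0,0,0],
  [0,-0.05,0,0,0,0,0],
  [0,-0.07,0,0,0,0,0],
  [0,-0.08,0,0,0,0,0],
  [0,-0.08,0,0,0,0,0],
])

```text
time: 23.4
position: [0.4982, 0.0873, 0.152]
orientation: [-0.467, 0.53, 0.465, 0.533]
ft_force: [0.2, 0.4, 1.4]
finger_gap: 0.004
```

Run:
```python
from h import *
print(ftavg(4)); rows([])
for n in ("side","scene","wrist"):
    im,d,W=cloud(n);X,Y,Z=[W[...,i] for i in range(3)];cv2.imwrite(f"pics/{n}11.png",im)
    hsv=cv2.cvtColor(im,cv2.COLOR_BGR2HSV)
    o=(hsv[...,0]>5)&(hsv[...,0]<22)&(hsv[...,1]>150)&(np.hypot(X-.4965,Y-.087)<.03)&(Z<.09)
    if o.any(): print(n,"key z",np.median(Z[o]),o.sum())
    m=(Z>.082)&(Z<.124)&(np.hypot(X-.627,Y-.019)<.05);Q=W[m]
    f=lambda q:least_squares(lambda c:np.hypot(q[:,0]-c[0],q[:,1]-c[1])-.033,[.627,.019],loss='soft_l1',f_scale=.001).x
    if len(Q)>30: print("  can",f(Q),"up",f(Q[Q[:,2]>.105]),"lo",f(Q[Q[:,2]<.1]))
    r=np.hypot(X-.6266,Y-.0198);m=(np.abs(Z-.078)<.012)&(r<.057)&(r>.040);print("  panZ",np.median(Z[m]) if m.any() else None)
    rm=(np.abs(Z-.0765)<.006)&(hsv[...,1]>50)&(hsv[...,0]>100)&(hsv[...,0]<130)&(r>.03)&(r<.047);q=W[rm]
    if len(q)>15: print("  ring",least_squares(lambda c:np.hypot(q[:,0]-c[0],q[:,1]-c[1])-.0385,[.627,.019],loss='soft_l1',f_scale=.001).x,len(q))
    m=(np.abs(Z-0.15)<0.006)&(np.hypot(X-0.655,Y+0.352)<0.05);P=W[m];print("  cap",P.mean(0) if len(P) else None)
    for nm,(x,y,h) in dict(rack=(0.45,0.3,0.07),tip=(0.67,0.357,0.09)).items():
        m=(np.abs(Z-h)<0.012)&(np.hypot(X-x,Y-y)<0.14);P=W[m].astype(np.float32)
        if len(P)>50: print("  ",nm,cv2.minAreaRect(P[:,:2]*1000))
```

```text
(array([ 0.1327, -0.4419, -0.658 ]), array([0.1915, 0.5503, 0.298 ]))
t 23.6 pos [0.4956 0.0867 0.1487] q [-0.069   0.3498 -0.2029  2.0181  0.0977  0.7856  1.1106] F [-0.0529  0.4903 -0.8821] gap 0.005
side key z 0.06592202943180968 302
  can [0.627  0.0191] up [0.6272 0.0194] lo [0.6267 0.0192]
  panZ 0.07650836713923781
  ring [0.6268 0.0231] 97
  cap [ 0.6526 -0.3559  0.15  ]
   rack ((450.1453552246094, 357.7590637207031), (14.419881820678711, 61.2572135925293), 4.422329425811768)
   tip ((675.3682250976562, 353.3959655761719), (133.90966796875, 90.32179260253906), 73.91168212890625)
scene key z 0.06627167846189964 413
  can [0.6273 0.0182] up [0.6271 0.0181] lo [0.6274 0.0182]
  panZ 0.07682247659650465
  ring [0.6265 0.0181] 113
  cap [ 0.6545 -0.3513  0.1498]
   rack ((480.2983093261719, 356.7179260253906), (105.7090835571289, 62.01502227783203), 76.46752166748047)
   tip ((676.078125, 353.9676513671875), (125.35672760009766, 89.4413833618164), 73.11203002929688)
wrist key z 0.06562289879069307 610
  panZ 0.07623021602994595
  cap None
```

View pics/side11.png

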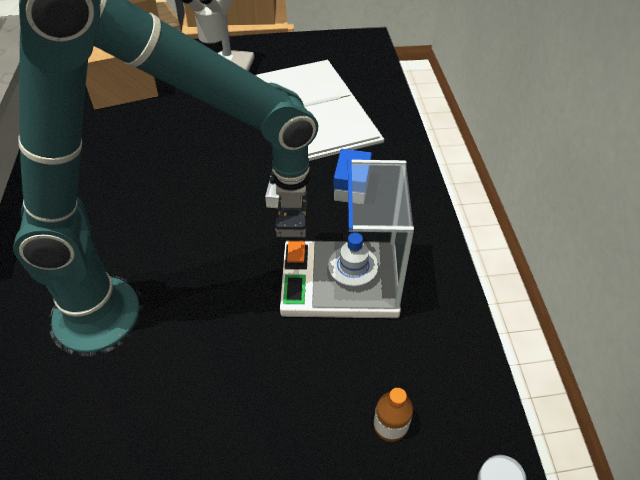

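View pics/scene11.png

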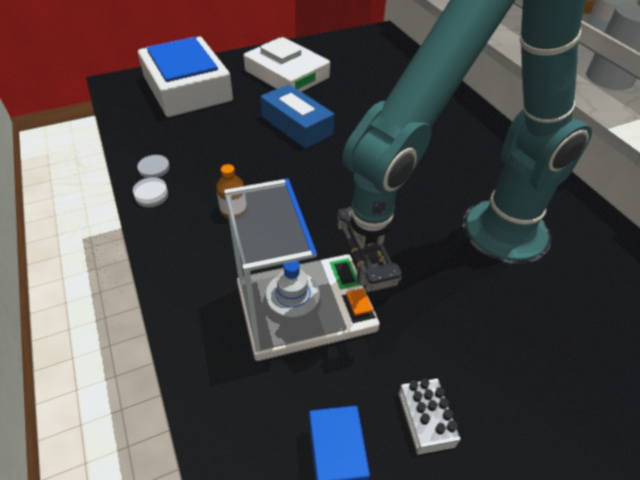

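The key is back up (z≈0.066), the canister stands centred on the sagged pan, and the other objects are where they were. Handing in.

```bash
python3 -c "
from h import *
print(workorder.hand_in()); print(manip.sense()['time'])"
```

```text
the job is handed in; nothing more can be done
None
the job is handed in; nothing more can be done
```

The canister is on the balance pan and released, the record key has been pressed fully and is back up, and the job is handed in. The last clock reading was about 23.8 s of the 61 s allowed. `hand_in` gave no verdict.

- **Placing:** I gripped the knob with the tool leaning 36° and measured the canister's weight at about 4.5 N (roughly 0.46 kg). I then lowered it under the hood until the wrist carried only about 0.2–0.3 N and opened the fingers gradually.
- **Canister on the pan:** it is upright and still, about 1 mm from the pan centre I used. The pan sits about 11.5 mm down.
- **Record key:** it went down to its stop (top at z≈0.052, force up to 18.6 N) and came back up to z≈0.066.
- **Other objects:** the bottle, tip box and rack read within about 1 mm of their starting positions. The hood was kept clear, and no contact showed in the force readings or pictures.

Two checks disagreed:
- **Pan centre:** the last side-camera fit of the pan's blue ring, which the canister partly hid, came out 3–4 mm off in y from the other estimates. I took it as a hidden-view error; even if it were true, the canister would be within 8 mm.
- **Rack:** the last side-camera rack reading was also unusable, because the arm blocked the view. The scene camera showed the rack unmoved.

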